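# Clamp a length of square tube in the sawing jig with its eccentric cam

### The job

Get the long square brass tube ready for sawing: lay it in the channel of the small steel jig, slide it gently up until its end bears on the length stop, then turn the eccentric knob clockwise until its nylon-tyred lobe bears on the tube and clamps it against the fence. The tube has a thin wall, so clamp it firmly but do not overtighten and dent it; leave it clamped when you let go, and leave the other things lying around where they are.

Things in the scene. Friction and masses are not known exactly. Their poses are not given: they have to be found in the camera images.
- jig: Small steel sawing jig screwed to the bench, fixed. Origin: under its channel, beside the cam, at bench height; y runs along the channel, x across it from cam to fence. The bed (y -26 to +18 mm) is 14 mm above the bench, cut by a 4 mm saw slot near y = -13. An outboard rest of the same height (y +66 to +76) carries the tube's tail; between them is a gap for fingers over a 6 mm thick base.
- seat (a point): Axis of a seated tube, above the jig's origin: 5 mm from the fence, 19 mm above the bench; axes as the jig's. The fence is the upright block on the far (+x) side of the bed only, 16 mm thick; its top is 26 mm above the bench, 2 mm higher than a seated tube. No wall on the cam side.
- stop: Length stop: an upright steel plate across the -y end of the channel, 30 mm wide, top 26 mm above the bench, on a rod in the fence; locked where it was set (differs each time). Origin: on the face that the tube's end bears on, in line with the channel, at bench height; axes as the jig's, so the middle of a tube that bears on it is at y = +72.5 mm.
- cam_foot: Foot of the eccentric on the jig's -x side. Origin: at bench height, 15.7 mm from the near face of a seated tube. The pivot was set by eye and locked: its axis is within 1.5 mm of this origin, either way along the jig's x. The eccentric is a nylon-tyred disc of 16 mm radius, 15 to 25 mm above the bench, its centre 6 mm off the pivot: it reaches 10 mm on its low side, 22 mm at the lobe.
- cam (a joint): Eccentric's angle, rad, 0 to 2.6, clockwise from above; 0: lobe points to jig -x. Grip: upright bar over the pivot, 36 x 10 mm, 28 to 48 mm above the bench, parallel to the channel at 0.45, turning along. Turning free takes 0.22 N m; each N of clamping adds 0.015, contact at 1.2 to 1.8, 220 N per rad. Tighten to 15 N; 1 to 5 N are lost on letting go. Under 5 N left is loose, over 25 N dents.
- tube: The work: square brass tube, 10 x 10 mm, 145 mm long, about 0.06 kg, lying on the bench to the left of the jig. Origin at its middle; y along its length. Both ends are alike.
- offcut: Short offcut of the same tube, 42 mm long, on the bench; not needed, leave alone. Origin at its middle, y along its length.
- scriber: Scriber with wooden handle, 12 x 116 x 12 mm, lying between jig and robot; leave alone. Origin under its middle.
- loupe: Black loupe standing on its flange, 38 mm wide, 32 mm high, behind the jig; leave alone. Origin under its middle.
- pot_white_lid: Small pot with white lid, 45 mm wide, 25 mm high, to the right of the jig; leave alone. Origin under its middle.

How it is judged:
By the outcome, as a careful person would: the job done as asked, in the order asked, and still so for the second after the job is handed in, with the robot touching nothing.
It also fails if it takes over 72 s, if anything falls off the work surface, if the arm or the gripper's body presses on something with over 40 N, if the wrist force passes 120 N, or if a joint passes its speed limit or range.

### The arm

A 6-joint arm with a two-finger parallel gripper is mounted at the origin on a cart in front of the work surface, level with it; the furniture and walls round the work are solid. World frame = base frame: x ahead of the robot, y to its left, z up, the work surface at z = 0. Lengths are in m, angles in rad, forces in N, time in s.
With the tool pointing down it reaches from about 0.325 to 0.85 m from the base axis. Payload 4.4 kg.
Tool frame: the origin (TCP) lies between the finger pads; the fingertips stand tip_reach ahead of it and the grasp point (between the pads) lies 3 mm ahead of it (tip_reach is the distance from the TCP to the fingertips, in m); z points along the fingers, x is the direction in which the jaws open and shut, and the axes are right-handed (so a half turn about z gives the same grasp; the last joint's range is limited). The gripper opens to 94 mm and grips with 3 to 60 N. Pads are 16 mm wide; open, the fingers measure 119 mm over their backs; the gripper's body (75 mm by 177 mm) begins 78 mm behind the grasp point.
Start: joints at [-1.438, 0.207, 1.542, -0, 1.393, -0.15], TCP at [0.16, -0.552, 0.201] pointing down, gripper open.
Joint ranges: [-2.73, 2.73], [-0.86, 2.22], [0.23, 2.46], [-1.11, 4.25], [0.08, 2.63], [-2.82, 2.82]. Speed limits (rad/s): [2.79, 2.79, 3.14, 3.14, 3.14, 3.14].

### API

Orientations are given as a unit quaternion [x, y, z, w].
In Python, from cell import * gives the robot as it stands. The module is installed in compiled form; this text tells all that it offers.
- The arm moves only by the tool play_rows, never from a script. Its argument "plan" is a list that holds one entry, the list of rows, each a list of 7 numbers: the turn, a rotation vector about the tool's x, y, z in degrees, then the shift along the tool's x, y, z in mm, then the opening in per cent of the stroke, from 0 (shut) to 100 (fully open). A call has 1 to 5 rows; each row shifts and turns the commanded pose from where the row before left it, along the tool's axes as they then stand; what a row does not reach is not made up. A row lasts 1/10 s, in which the tool goes at most 50 mm and 8.59 degrees, less where a joint would pass 70% of its speed; a pose out of reach is approached as far as the arm can. A call with a gripper value outside its range is refused whole. The fingers move at their own pace and stop on an object; "force" is the grip in N (left out, the last holds). Time passes only in rows, so rows that do not move let the fingers close. It gives the time, the measured TCP pose, the force and the opening at its end, in the units of the state.
- read_state(): the state, without advancing time (a new reading comes with each control period).
- snapshot(name): name is "scene" or "top"; returns (picture, depth): 400x640x3 uint8, blue, green, red; 400x640 float32, m along the optical axis (not along the pixel's ray), 0 where there is no reading.
- get_calibration(name): a dict with "intrinsics" (3x3 intrinsics, pixels), "R" (3x3) and "t" (3): a world point X has camera coordinates R X + t. Camera axes: x right, y down, z forward; pixel columns grow to the right and rows downward; lengths in m; the calibration is good to about 2 mm. A picture is of the moment at which its call begins. get_calibration takes no time and is no camera call.
- job_done(): hands the job in, once; it reports no verdict.
The state is a dict: "t": time; "qpos": joint angles; "qd": joint speeds; "joint_torque": joint torques, N m; "tool_pos": TCP position; "ee_rot": TCP orientation; "ft_force": force on the tool from outside, world axes, zero at the start; "torque": the same for the moment, N m; "grip_width": opening from 0.0 (shut) to 1.0 (fully open).
Only numpy, scipy, OpenCV 4.12 (cv2) and the standard library are available. Lean on these libraries where they do the work, as an engineer would, in place of code of your own. Each camera call takes 0.05 s, during which the arm holds its last target.

## Working session

There is one attempt and no reset: what is moved stays moved. The work goes in short steps, Python scripts to look and compute and a tool call to move; the robot and the scene stay as the last step left them, time stands still between calls to the robot, and variables do not carry over. Pictures are saved under pics/ and viewed, and the job is handed in when it is done.

Besides the shell and the picture viewer there is one more tool, called by a JSON object that holds its "op" and its "data". play_rows: Moves the arm, as the interface text tells. Its arguments: {"type":"object","properties":{"plan":{"type":"array","items":{"type":"array","items":{"type":"array","items":{"type":"number"}}}},"force":{"type":"number"}},"required":["plan"]}

```bash
mkdir -p pics; python3 - <<'E'
from cell import *
import cv2, numpy as np
s=read_state(); print(s)
for n in ("scene","top"):
    p,d=snapshot(n); cv2.imwrite(f"pics/{n}0.png",p); np.save(f"{n}0.npy",d)
    print(n,get_calibration(n))
E
```

```text
{'t': 0.0, 'qpos': array([-1.43850927e+00,  2.07439525e-01,  1.54298752e+00, -1.61059215e-06,
        1.39349715e+00, -1.50472172e-01]), 'qd': array([ 5.44000080e-04,  4.81181712e-04, -5.71237001e-05,  9.71119773e-04,
        1.93651225e-04,  1.12336188e-03]), 'joint_torque': array([ 2.06324407e-04, -3.70883131e+01, -2.81417835e+01,  6.97715767e-02,
        3.62385542e-02, -1.79156100e-04]), 'tool_pos': array([ 0.16032034, -0.55132133,  0.19976384]), 'ee_rot': array([ 0.79968897, -0.60041335, -0.00081736, -0.00083123]), 'ft_force': array([-0.51458908,  0.58464593, -0.49443324]), 'torque': array([-0.01819703, -0.02042688,  0.0089565 ]), 'grip_width': 1.0028007290907366}
scene {'intrinsics': array([[435.91063664,   0.        , 323.57549065],
       [  0.        , 435.91063664, 202.01853469],
       [  0.        ,   0.        ,   1.        ]]), 'R': array([[-0.50908   , -0.86059666,  0.014524  ],
       [-0.59253792,  0.33817283, -0.73112102],
       [ 0.62428869, -0.38080511, -0.68209318]]), 't': array([0.40316995, 0.25579098, 0.63223438])}
top {'intrinsics': array([[440.58223938,   0.        , 310.32750012],
       [  0.        , 440.58223938, 194.23037863],
       [  0.        ,   0.        ,   1.        ]]), 'R': array([[-0.15847117, -0.98735887, -0.0030576 ],
       [-0.96726992,  0.15586697, -0.20023584],
       [ 0.19818121, -0.02877409, -0.97974296]]), 't': array([0.24318568, 0.47765571, 0.78758179])}
```

View pics/scene0.png

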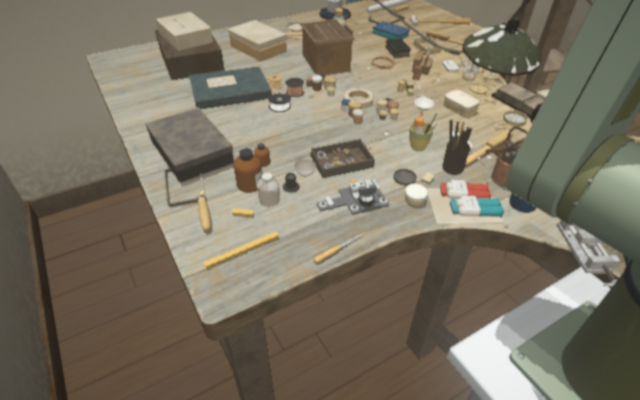

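View pics/top0.png

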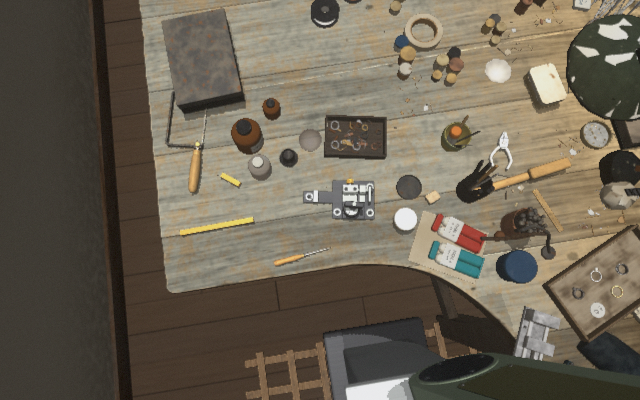

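```bash
cat > h.py <<'E'
from cell import *
import cv2, numpy as np
from scipy.spatial.transform import Rotation as Rn
def deproj(n,u,v,z):  # pixel -> world at height z
    c=get_calibration(n);K=c["intrinsics"];R=c["R"];t=c["t"]
    r=R.T@np.linalg.solve(K,[u,v,1.]);o=-R.T@t
    return o+r*(z-o[2])/r[2]
def cloud(n,d):
    c=get_calibration(n);K=c["intrinsics"]
    v,u=np.mgrid[:d.shape[0],:d.shape[1]]
    P=np.stack([(u-K[0,2])/K[0,0]*d,(v-K[1,2])/K[1,1]*d,d],-1)
    return (P-c["t"])@c["R"]
def proj(n,X):
    c=get_calibration(n);p=(np.atleast_2d(X)@c["R"].T+c["t"])@c["intrinsics"].T
    return p[:,:2]/p[:,2:]
E
python3 - <<'E'
from h import *
p=cv2.imread("pics/top0.png")
cv2.imwrite("pics/topj.png",cv2.resize(p[170:235,295:395],None,fx=8,fy=8,interpolation=cv2.INTER_CUBIC))
cv2.imwrite("pics/topt.png",cv2.resize(p[160:245,170:265],None,fx=7,fy=7,interpolation=cv2.INTER_CUBIC))
q=cv2.imread("pics/scene0.png")
cv2.imwrite("pics/scj.png",cv2.resize(q[165:225,305:435],None,fx=6,fy=6,interpolation=cv2.INTER_CUBIC))
d=np.load("top0.npy");W=cloud("top",d)
np.set_printoptions(precision=0,suppress=True,linewidth=250)
print((d==0).mean())
print(W[176:226:2,300:382:3,2]*1000)
E
```

```text
0.00402734375
[[ -0.   2.   1.  -3.   0.  -1.   1.  -2.   3.  -3.  -2.   4.   1.  -1.  -1.   0.   1.   1.   2.  -0.   0.   1.  -2.  -0.   0.   1.  -0.   0.]
 [  0.   2.   4.   2.  -3.  -2. 868.  -3.  -2.   0.   0.   0.  -1.  -1.  -2.  -0.   2.   0.  -3.  -2.  -1.  -1.   2.  -0.  -0.   1.   0.  -0.]
 [ -0.  -2.   2.   1.  -1.   1.   0.   1.   0.  -1.  -1.   2.   1.  -1.   2.   0.  24.  24.   1.   3.   0.  -1.   1.   2.  -2.   2.  -1.   1.]
 [ -1.   0.   1.   0.  -1.   0.  -0.  -0.  -1.  -2.   4.   9.   7.   6.   7.   5.  25.  24.   5.   6.   7.   6.   4.   7.   5.   2.   0.   1.]
 [ -0.  -1.  -1.   3.   1.  -1.   1.   0.   0.   1.   2.   5.   4.   6.   6.   5.   8.   5.   7.   7.   6.   6.   6.   9.   5.  -2.   3.  -1.]
 [ -0.   4.   2.  -0.  -0.   1.  -0.   2.   1.   1.   1.   6.   7.   8.   5.  28.  25.  23.  26.  27.  26.  26.   7.   9.   5.   0.   2.  -0.]
 [  1.  -1.   0.   1.  -2.  -1.   1.   1.  -2.  -1.   3.   8.   7.   8.   6.  28.  27.  25.  27.  24.  25.  25.   6.  30.  20.  -0.   2.  -2.]
 [  3.   2.   0.   4.  -2.  18.  -1.  -1.  -1.  -1.   2.   5.   6.   6.   9.  25.  26
[... 1789 characters left out ...]
.   2.  -2.  -1.  -0.  -1.  -0.   1.  -3.   7.   9.   8.   9.   8.  20.  25.  24.   9.   6.   8.   6.   6.   8.   2.  -1.  -2.]
 [  0.   2.  -3.  -0.   2.   2.   2.  -0.   0.  -2.   0.   5.   5.   6.   5.   7.   9.   8.  10.   9.  13.   9.   6.   6.   4.  -2.  -1.   2.]
 [ -3.  -1.   1.  -1.   2.  -0.  -0.  -1.  -0.  -1.  -1.   2.   0.  -0.  -1.   3.   1.   1.  -1.  -1.   2.   3.  -0.   2.  -2.  -1.  -2.   1.]
 [ -0.  -1.  -2.  -1.   1.   1.  -0.  -2.  -0.   0.   1.   1.  -1.   1.  -1.   2.  -1.   1.  -1.  -2.   3.   1.  -1.   2.   2.  -2.  -3.  -2.]
 [ -2.  -0.  -0.   1.  -1.  -2.   1.  -3.   1.   1.  -1.  -1.   1.  -1.   0.   2.   0.  -0.   2.  -0.   2.  -2.  -2.  -1.  -1.  -1.   0.  -0.]]
```

View pics/topj.png

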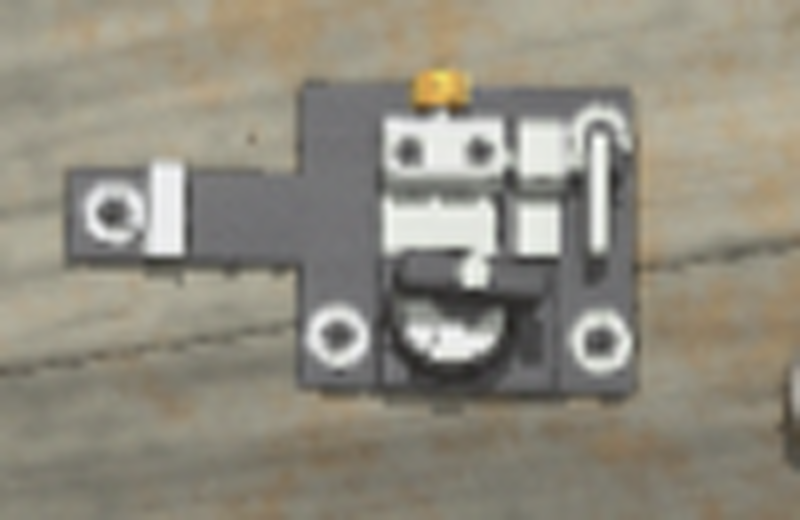

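View pics/topt.png

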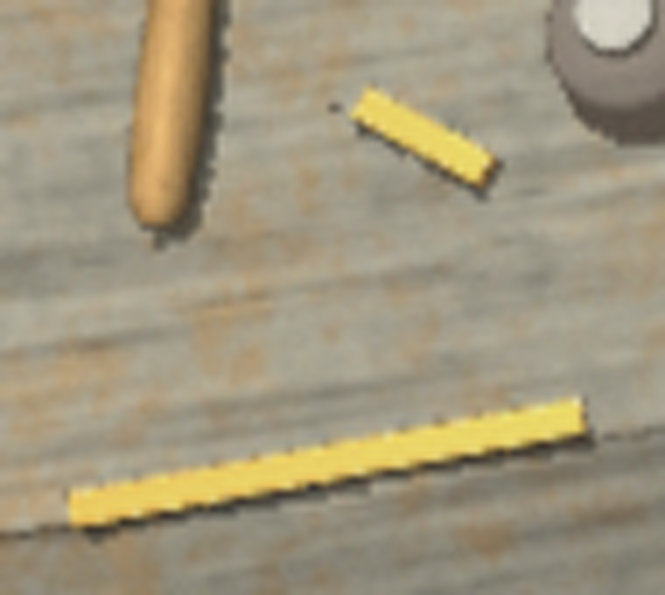

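View pics/scj.png

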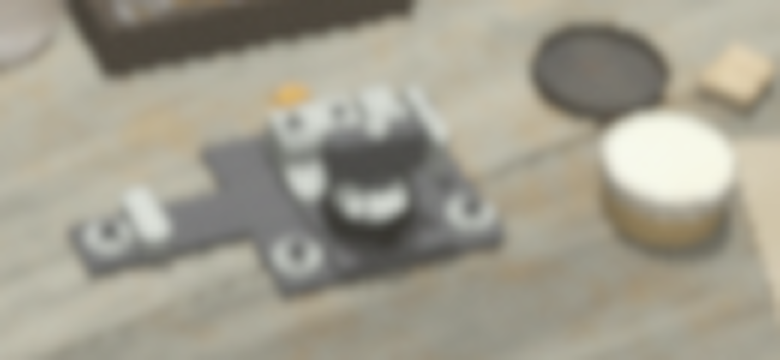

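```bash
python3 - <<'E'
from h import *
np.set_printoptions(precision=1,suppress=True,linewidth=200)
def c(u,v,z): return deproj("top",(u+.5)/8-.5+295,(v+.5)/8-.5+170,z)[:2]*1000
pts={"base TL":(303,83,.006),"base TR":(633,90,.006),"base BR":(635,394,.006),"base BL":(300,388,.006),
"rest TL":(151,160,.014),"rest TR":(186,160,.014),"rest BR":(184,256,.014),"rest BL":(148,256,.014),
"bed L at fence":(385,194,.014),"bed L bottom":(383,252,.014),"bed R fence":(560,200,.014),"bed R bot":(560,257,.014),
"slotL":(498,225,.014),"slotR":(517,225,.014),"fenceTL":(386,117,.026),"fenceBL":(386,178,.026),"fenceTR":(563,121,.026),"fenceBR":(563,180,.026),
"stopL":(590,190,.026),"stopR":(608,190,.026),"stopbot":(598,253,.026),"stoptop":(598,130,.026),
"gripL t":(398,255,.048),"gripLb":(396,288,.048),"gripRt":(548,270,.048),"gripRb":(546,300,.048),
"discL":(388,325,.025),"discB":(450,378,.025),"discR":(515,325,.025)}
for k,v in pts.items(): print(k,c(*v))
def t(u,v,z=.010): return deproj("top",(u+.5)/7-.5+170,(v+.5)/7-.5+160,z)[:2]*1000
for q in [(68,492),(72,528),(582,398),(587,432)]: print("tube",t(*q))
# depth cloud
d=np.load("top0.npy");W=cloud("top",d)*1000
p=cv2.imread("pics/top0.png").astype(int)
m=(p[...,2]-p[...,0]>80)&(p[...,1]>120)
n,l,st,ce=cv2.connectedComponentsWithStats(m.astype(np.uint8))
for i in range(1,n):
    if st[i,4]>40: 
        P=W[l==i]; 
        print(st[i],ce[i],np.median(P,0), cv2.minAreaRect(np.array([deproj("top",u,v,.01)[:2]*1000 for v,u in np.argwhere(l==i)],np.float32)))
E
```

```text
base TL [540.7 114.5]
base TR [525.8  33. ]
base BR [450.   46.9]
base BL [464.6 128.2]
rest TL [525.6 155.7]
rest TR [524.2 147.1]
rest BR [500.4 151.5]
rest BL [501.8 160.3]
bed L at fence [507.9  99.9]
bed L bottom [493.6 102.9]
bed R fence [499.5  57.5]
bed R bot [485.4  60.1]
slotL [495.7  73.7]
slotR [495.   69.1]
fenceTL [524.5  97.6]
fenceBL [509.5 100.2]
fenceTR [516.6  55. ]
fenceBR [502.1  57.7]
stopL [498.6  51.6]
stopR [497.9  47.3]
stopbot [482.9  52.6]
stoptop [513.   46.9]
gripL t [486.4 102.9]
gripLb [478.6 104.8]
gripRt [477.2  68.6]
gripRb [470.2  70.3]
discL [473.7 105.9]
discB [458.6  93.4]
discR [468.8  75.6]
tube [488.6 427.6]
tube [478.3 427.5]
tube [492.  282.1]
tube [482.3 282. ]
[401  47  11  11  53] [405.   50.3] [782.3 -77.1  35.9] ((794.733154296875, -84.41273498535156), (13.025374412536621, 29.380084991455078), 43.78630065917969)
[447  74   9   6  43] [450.7  76.4] [ 715.2 -162.6   22.4] ((720.24169921875, -168.50942993164062), (17.34608268737793, 11.338240623474121), 80.79386901855469)
[452 127   9   8  56] [456.  130.3] [ 579.8 -121.9   84.7] ((602.03
[... 507 characters left out ...]
, (41.518245697021484, 9.982024192810059), 51.67256546020508)
[493 173  36  16 237] [510.5 180.3] [ 481.9 -234.4   14.1] ((482.45489501953125, -236.5252685546875), (13.212904930114746, 74.5006103515625), 9.213395118713379)
[533 189  19  23  76] [541.1 199.3] [ 435.  -288.8    4.4] ((431.91888427734375, -286.64178466796875), (51.162803649902344, 9.500165939331055), 20.34406089782715)
[180 217  74  18 375] [215.9 225.7] [485.2 355.7   9.9] ((485.3278503417969, 354.85687255859375), (10.04378604888916, 144.58392333984375), 1.4773913621902466)
[274 254  30  11 122] [287.9 259. ] [399.1 225.9  10.7] ((398.9952087402344, 224.671630859375), (8.734810829162598, 57.406822204589844), 6.315676689147949)
```

```bash
python3 - <<'E'
from h import *
import cell
print([x for x in dir(cell) if not x.startswith('__')], getattr(cell,'tip_reach',None))
s=read_state(); R=Rn.from_quat(s["ee_rot"]).as_matrix(); print(R.round(3))
# fingers in top cam depth?
print(proj("top",s["tool_pos"]),proj("scene",s["tool_pos"]))
E
```

```text
['PlanningError', 'get_calibration', 'job_done', 'read_state', 'snapshot', 'tip_reach'] 0.022
[[ 0.279 -0.96  -0.   ]
 [-0.96  -0.279  0.002]
 [-0.002 -0.    -1.   ]]
[[835.15300099 329.70070437]] [[755.7248223  109.07580294]]
```

{"op": "play_rows", "data": {"plan": [[[0,0,0,-30,-38,0,100],[0,0,0,-30,-38,0,100],[0,0,0,-30,-38,0,100],[0,0,0,-30,-38,0,100],[0,0,0,-30,-38,0,100]]]}}

```text
t: 0.6
tool_pos: [0.3016, -0.3531, 0.2005]
ee_rot: [0.799, -0.601, -0.0, -0.0]
ft_force: [0.7, 1.1, 0.1]
grip_width: 1.001
```

{"op": "play_rows", "data": {"plan": [[[0,0,0,-30,-38,0,100],[0,0,0,-30,-38,0,100],[0,0,0,-30,-38,0,100],[0,0,0,-30,-38,0,100],[0,0,0,-30,-38,0,100]]]}}

```text
t: 1.1
tool_pos: [0.4421, -0.1561, 0.2007]
ee_rot: [0.8, -0.6, -0.0, 0.0]
ft_force: [0.3, -0.2, 0.1]
grip_width: 1.001
```

```bash
cat >> h.py <<'E'
def go(xyz,yaw,n=1):  # xyz mm, tool-x yaw deg; returns whole-motion in present tool axes
    s=read_state(); R=Rn.from_quat(s["ee_rot"]).as_matrix(); p=s["tool_pos"]*1000
    y=np.degrees(np.arctan2(R[1,0],R[0,0])); dy=(yaw-y+90)%180-90
    d=R.T@(np.array(xyz)-p)
    tilt=np.degrees(Rn.from_matrix(R.T@ (Rn.from_euler('z',y,degrees=True)*Rn.from_euler('x',180,degrees=True)).as_matrix()).as_rotvec())
    print("t",round(s["t"],2),"pos",p.round(1),"yaw",y.round(2),"tilt fix",tilt.round(2),"F",s["ft_force"].round(1),"T",s["torque"].round(2),"w",round(s["grip_width"]*94,1))
    print("need turn z",round(-dy,2),"shift before-turn axes",d.round(1),"dist",np.linalg.norm(d).round(1))
    Rt=Rn.from_euler('z',y+dy,degrees=True)*Rn.from_euler('x',180,degrees=True)
    print("   after-turn axes",(Rt.inv().apply(np.array(xyz)-p)).round(1))
E
python3 -c "
from h import *
go([485.3,354.9,150],1.5)"
```

```text
t 1.1 pos [ 442.1 -156.1  200.7] yaw -73.8 tilt fix [0.01 0.01 0.  ] F [ 0.3 -0.2  0.1] T [-0.01 -0.01  0.01] w 94.1
need turn z -75.3 shift before-turn axes [-478.6 -184.    50.7] dist 515.3
   after-turn axes [  56.5 -509.7   50.7]
```

{"op": "play_rows", "data": {"plan": [[[0,0,0,-43,-17,0,100],[0,0,0,-43,-17,0,100],[0,0,0,-43,-17,0,100],[0,0,0,-43,-17,0,100],[0,0,0,-43,-17,0,100]]]}}

```text
t: 1.6
tool_pos: [0.4627, 0.074, 0.2006]
ee_rot: [0.8, -0.6, -0.0, 0.0]
ft_force: [0.4, -0.0, -0.5]
grip_width: 0.998
```

{"op": "play_rows", "data": {"plan": [[[0,0,0,-43,-17,0,70],[0,0,0,-43,-17,0,60],[0,0,0,-43,-17,0,50],[0,0,0,-43,-17,0,40],[0,0,0,-43,-12,0,40]]]}}

```text
t: 2.1
tool_pos: [0.4799, 0.3028, 0.2004]
ee_rot: [0.8, -0.6, -0.0, 0.0]
ft_force: [0.6, 0.3, -0.8]
grip_width: 0.608
```

{"op": "play_rows", "data": {"plan": [[[0,0,-8,0,0,0,40],[0,0,-8,0,0,0,40],[0,0,-8,0,0,0,40],[0,0,-8,0,0,0,40],[0,0,-8,0,0,0,40]]]}}

```text
t: 2.6
tool_pos: [0.4796, 0.3009, 0.2002]
ee_rot: [0.958, -0.288, -0.001, 0.0]
ft_force: [-0.3, 0.3, 0.7]
grip_width: 0.4
```

{"op": "play_rows", "data": {"plan": [[[0,0,-8,0,0,10,40],[0,0,-8,0,0,10,40],[0,0,-8,0,0,10,40],[0,0,-8,0,0,10,40],[0,0,-3.3,0,0,10,40]]]}}

```text
t: 3.1
tool_pos: [0.4796, 0.3007, 0.1499]
ee_rot: [1.0, 0.015, -0.001, 0.0]
ft_force: [0.2, -0.3, 0.2]
grip_width: 0.399
```

```bash
python3 -c "
from h import *
go([485.3,354.9,80],1.5)"
```

```text
t 3.1 pos [479.6 300.7 149.9] yaw 1.72 tilt fix [0.03 0.07 0.  ] F [ 0.2 -0.3  0.2] T [-0.07 -0.13 -0.02] w 37.5
need turn z 0.22 shift before-turn axes [  7.4 -54.   69.9] dist 88.7
   after-turn axes [  7.1 -54.   69.9]
```

{"op": "play_rows", "data": {"plan": [[[0,0,0.2,4,-30,20,40],[0,0,0,3.2,-24,30,40],[0,0,0,0,0,30,40],[0,0,0,0,0,10,40],[0,0,0,0,0,0,40]]]}}

```text
t: 3.6
tool_pos: [0.4839, 0.3539, 0.0584]
ee_rot: [1.0, 0.011, -0.003, 0.001]
ft_force: [-0.5, -0.3, 0.0]
grip_width: 0.398
```

```bash
python3 - <<'E'
from h import *
go([485.3,354.9,26],1.5)
for n in ("scene","top"):
    p,d=snapshot(n); q=proj(n,[.4853,.3549,.03])[0].astype(int)
    u,v=max(q[0]-65,0),q[1]-50
    cv2.imwrite(f"pics/{n}1.png",cv2.resize(p[v:v+100,u:u+130],None,fx=5,fy=5,interpolation=cv2.INTER_CUBIC))
    print(n,u,v)
E
```

```text
t 3.6 pos [483.9 353.9  58.4] yaw 1.3 tilt fix [0.15 0.29 0.  ] F [-0.5 -0.3  0. ] T [-0.04 -0.07  0.02] w 37.4
need turn z -0.2 shift before-turn axes [ 1.6 -1.1 32.4] dist 32.5
   after-turn axes [ 1.5 -1.  32.4]
scene 175 189
top 149 174
```

View pics/scene1.png

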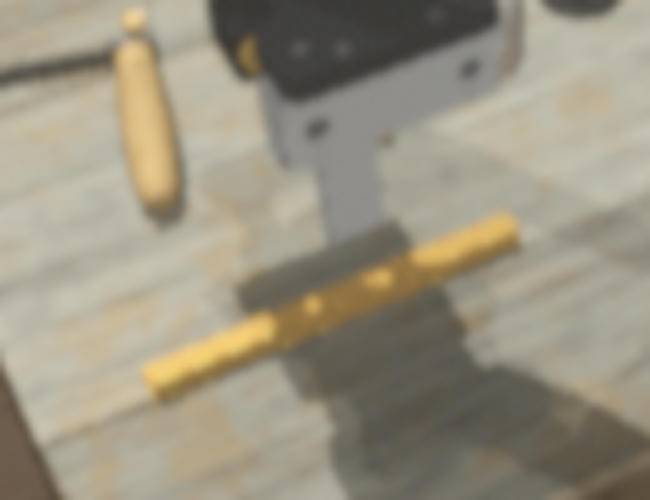

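View pics/top1.png

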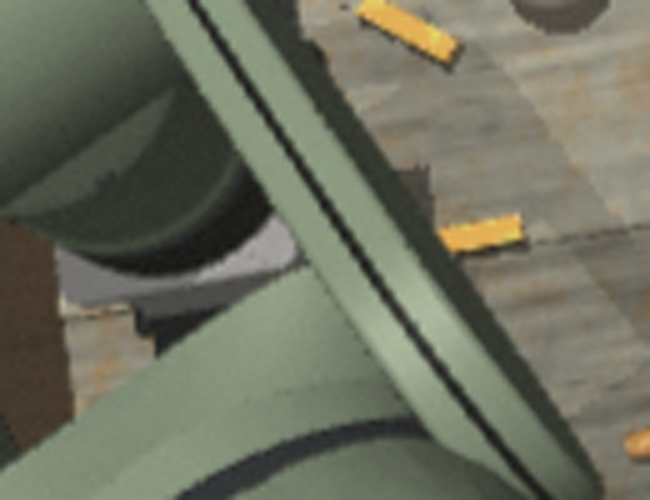

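The scene view (crop) shows one finger behind the tube at about (350,240) near the tube's middle (330,305). The top view is mostly covered by the arm. I'll descend and close.

{"op": "play_rows", "data": {"plan": [[[0,0,0,1,-1,15,40],[0,0,0,0,0,12,40],[0,0,0,0,0,5,40],[0,0,0,0,0,0,40],[0,0,0,0,0,0,40]]]}}

```text
t: 4.2
tool_pos: [0.4869, 0.356, 0.0288]
ee_rot: [1.0, 0.011, -0.0, 0.0]
ft_force: [-0.6, -0.4, 0.1]
grip_width: 0.397
```

{"op": "play_rows", "data": {"plan": [[[0,0,0,0,0,0,5],[0,0,0,0,0,0,5],[0,0,0,0,0,0,5],[0,0,0,0,0,0,5],[0,0,0,0,0,0,5]]], "force": 15}}

```text
t: 4.7
tool_pos: [0.487, 0.3561, 0.0291]
ee_rot: [1.0, 0.011, 0.0, -0.0]
ft_force: [-0.7, 0.4, 0.4]
grip_width: 0.053
```

```bash
python3 - <<'E'
from h import *
go([485.3,354.9,26],1.5)
E
```

```text
t 4.7 pos [487.  356.1  29.1] yaw 1.31 tilt fix [-0.   -0.01  0.  ] F [-0.7  0.4  0.4] T [-0.09 -0.1  -0.02] w 5.0
need turn z -0.19 shift before-turn axes [-1.7  1.2  3.1] dist 3.7
   after-turn axes [-1.7  1.2  3.1]
```

```bash
python3 - <<'E'
from h import *
p,d=snapshot("scene"); u,v=175,189
cv2.imwrite(f"pics/scene2.png",cv2.resize(p[v:v+100,u:u+130],None,fx=6,fy=6,interpolation=cv2.INTER_CUBIC))
E
```

```text
(no output)
```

View pics/scene2.png

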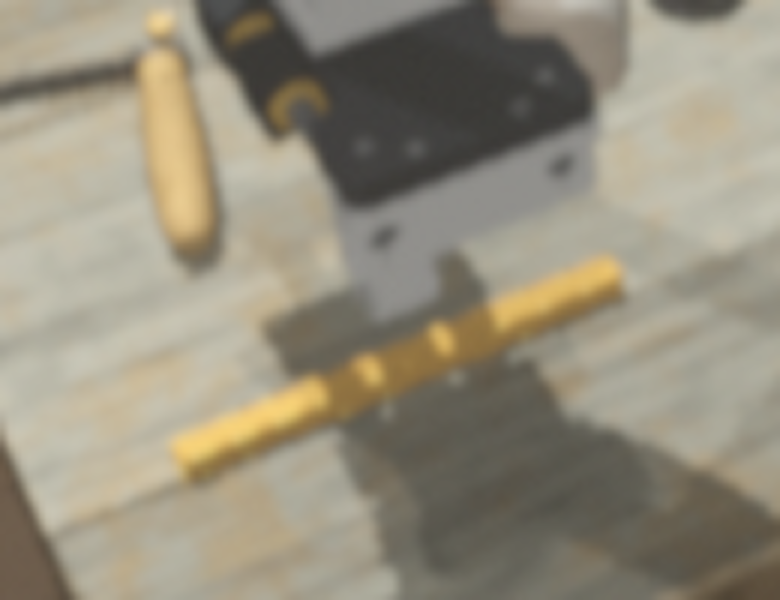

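```bash
python3 - <<'E'
from h import *
f=lambda X:((proj("scene",X)-[175,189]+.5)*6-.5).round()
print(f([[.487,.356,.007],[.487,.356,.029],[.487,.364,.007],[.487,.348,.007],[.4854,.3549,.010],[.4872,.282,.01],[.4834,.4275,.01]]))
p,d=snapshot("scene");W=cloud("scene",d)*1000
np.set_printoptions(precision=0,suppress=True,linewidth=250)
for v in range(300,380,8):
    print(v,[tuple(W[189+v//6,175+u//6].round()) for u in (340,400,420)])
# tube
m=(p[...,2].astype(int)-p[...,0]>60)&(p[...,1]>80); m[:,:195]=0;m[:,285:]=0;m[:215]=0;m[:230,:225]=0
n,l,st,ce=cv2.connectedComponentsWithStats(m.astype(np.uint8))
for i in range(1,n):
    if st[i,4]>60: print(st[i],cv2.minAreaRect(np.array([deproj("scene",u,v,.008)[:2]*1000 for v,u in np.argwhere(l==i)],np.float32)))
E
```

```text
[[398. 352.]
 [389. 303.]
 [373. 362.]
 [422. 342.]
 [402. 347.]
 [616. 256.]
 [173. 445.]]
300 [(np.float64(523.0), np.float64(362.0), np.float64(-2.0)), (np.float64(471.0), np.float64(358.0), np.float64(46.0)), (np.float64(472.0), np.float64(350.0), np.float64(41.0))]
308 [(np.float64(519.0), np.float64(363.0), np.float64(-1.0)), (np.float64(470.0), np.float64(358.0), np.float64(44.0)), (np.float64(506.0), np.float64(340.0), np.float64(-1.0))]
316 [(np.float64(517.0), np.float64(364.0), np.float64(-0.0)), (np.float64(470.0), np.float64(358.0), np.float64(41.0)), (np.float64(505.0), np.float64(341.0), np.float64(-2.0))]
324 [(np.float64(513.0), np.float64(366.0), np.float64(-1.0)), (np.float64(504.0), np.float64(350.0), np.float64(-1.0)), (np.float64(500.0), np.float64(343.0), np.float64(-2.0))]
332 [(np.float64(512.0), np.float64(367.0), np.float64(-3.0)), (np.float64(503.0), np.float64(350.0), np.float64(-3.0)), (np.float64(499.0), np.float64(344.0), np.float64(-2.0))]
340 [(np.float64(508.0), np.float64(368.0), np.float64(-1.0)), (np.float64(501.0), np.float64(351.0), np.float64(
[... 198 characters left out ...]
83.0), np.float64(350.0), np.float64(8.0))]
356 [(np.float64(501.0), np.float64(371.0), np.float64(-1.0)), (np.float64(485.0), np.float64(357.0), np.float64(8.0)), (np.float64(480.0), np.float64(351.0), np.float64(8.0))]
364 [(np.float64(500.0), np.float64(371.0), np.float64(-3.0)), (np.float64(480.0), np.float64(358.0), np.float64(10.0)), (np.float64(477.0), np.float64(352.0), np.float64(9.0))]
372 [(np.float64(487.0), np.float64(375.0), np.float64(8.0)), (np.float64(479.0), np.float64(359.0), np.float64(6.0)), (np.float64(479.0), np.float64(352.0), np.float64(2.0))]
[203 232  76  37 579] ((481.21734619140625, 355.65765380859375), (18.38897705078125, 146.56105041503906), 1.3392680883407593)
```

```bash
python3 - <<'E'
from h import *
f=lambda X:((proj("scene",X)-[175,189]+.5)*5-.5).round()
print("expected tips, far/near",f([[.503,.354,.036],[.465,.354,.036],[.485,.354,.036]]))
d=np.load("scene0.npy")
p,d=snapshot("scene");W=cloud("scene",d)*1000
np.set_printoptions(precision=0,suppress=True,linewidth=250)
for v in range(225,256):
    print(v,*[W[v,u].round().astype(int) for u in range(230,256,3)])
q,dt=snapshot("top");Wt=cloud("top",dt)*1000
cv2.imwrite("pics/top2.png",q)
E
```

```text
expected tips, far/near [[310. 209.]
 [352. 277.]
 [329. 241.]]
225 [412 387 149] [398 386 161] [399 382 158] [399 377 156] [398 373 154] [404 367 145] [405 362 142] [405 358 140] [405 353 137]
226 [555 351  -1] [397 387 160] [398 382 157] [400 377 153] [404 372 146] [405 367 143] [405 363 141] [405 358 138] [405 353 136]
227 [552 352  -1] [398 387 157] [398 383 155] [405 376 146] [404 372 145] [404 368 141] [404 363 139] [406 358 135] [405 354 134]
228 [550 353  -1] [397 387 156] [404 381 147] [404 377 144] [404 372 142] [405 367 138] [404 363 137] [405 358 134] [406 353 130]
229 [548 354  -2] [403 386 148] [403 382 146] [404 377 143] [405 372 139] [404 368 138] [405 363 134] [406 358 131] [526 313  -3]
230 [546 355  -3] [405 386 144] [-38 501 612] [403 378 141] [404 373 138] [403 368 136] [404 364 133] [405 359 130] [524 314  -4]
231 [543 356  -1] [404 386 143] [403 382 141] [405 377 137] [403 373 137] [405 368 133] [405 364 131] [523 321  -2] [521 316  -2]
232 [544 356  -5] [404 387 141] [403 383 140] [407 377 133] [405 373 133] [404 369 131] [525 327  -3] [522 322  -3] [517 317  
[... 2293 characters left out ...]
352   5] [480 346   0] [479 341  -1] [477 336  -2]
251 [489 376   6] [483 372  10] [481 368   9] [479 363   8] [478 358   6] [479 352   2] [479 346  -1] [478 341  -3] [475 336  -3]
252 [486 377   7] [484 373   7] [479 369   9] [479 363   6] [478 358   3] [478 352   1] [476 348   0] [475 342  -3] [471 338  -1]
253 [484 378   7] [480 374   8] [479 369   7] [479 363   3] [478 358   1] [477 353  -1] [475 348  -1] [474 343  -3] [469 339  -1]
254 [481 379   8] [478 375   8] [-38 501 612] [478 364   2] [477 359  -1] [474 354   0] [473 349  -2] [471 344  -2] [469 339  -4]
255 [478 380   8] [477 375   7] [479 370   1] [479 364  -2] [477 359  -3] [474 354  -3] [472 350  -3] [469 345  -3] [467 340  -3]
```

View pics/top2.png

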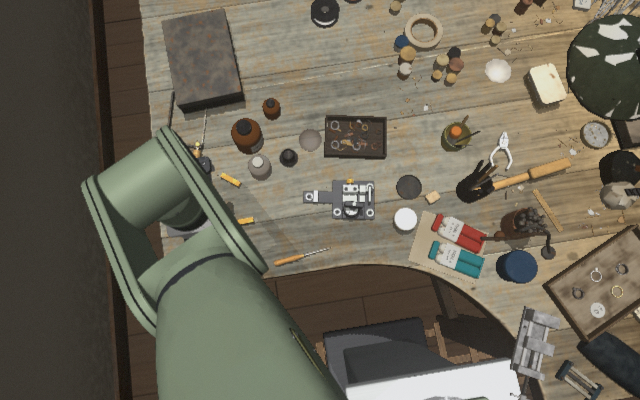

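The grip missed. In the scene picture the finger ends at crop (400,320), and depth puts its tip at z≈40 mm, though TCP minus tip_reach gives 7 mm. The tube hasn't moved. I'll open and descend in small steps, watching force and depth.

{"op": "play_rows", "data": {"plan": [[[0,0,0,-1.5,0,0,40],[0,0,0,0,0,0,40],[0,0,0,0,0,2,40],[0,0,0,0,0,2,40],[0,0,0,0,0,0,40]]]}}

```text
t: 5.4
tool_pos: [0.485, 0.3559, 0.0244]
ee_rot: [1.0, 0.011, -0.0, 0.0]
ft_force: [-0.1, -0.9, 0.8]
grip_width: 0.396
```

```bash
cat >> h.py <<'E'
def fing():
    s=read_state();T=s["tool_pos"]*1000
    p,d=snapshot("scene");W=cloud("scene",d)*1000
    P=W.reshape(-1,3);R=Rn.from_quat(s["ee_rot"]).as_matrix()
    L=(P-T)@R
    m=(abs(L[:,1])<9)&(abs(L[:,0])<62)&(P[:,2]>13)
    Q=L[m]; 
    for lo in range(-62,62,4):
        k=Q[(Q[:,0]>=lo)&(Q[:,0]<lo+4)]
        if len(k)>3: print(lo,len(k),"tool z max(5th largest)",np.sort(k[:,2])[-3].round(1),"min",k[:,2].min().round(1))
    return p
E
python3 - <<'E'
from h import *
go([485.3,354.9,26],1.5)
p=fing()
u,v=175,189
cv2.imwrite(f"pics/scene3.png",cv2.resize(p[v:v+100,u:u+130],None,fx=6,fy=6,interpolation=cv2.INTER_CUBIC))
E
```

```text
t 5.4 pos [485.  355.9  24.4] yaw 1.3 tilt fix [0.02 0.05 0.  ] F [-0.1 -0.9  0.8] T [-0.04 -0.12 -0.03] w 37.2
need turn z -0.2 shift before-turn axes [ 0.2  1.  -1.6] dist 1.9
   after-turn axes [ 0.2  1.  -1.6]
-62 20 tool z max(5th largest) -141.9 min -144.5
-58 21 tool z max(5th largest) -141.7 min -144.0
-54 24 tool z max(5th largest) -141.8 min -144.2
-50 21 tool z max(5th largest) -142.6 min -144.7
-46 192 tool z max(5th largest) -142.5 min -192.0
-42 310 tool z max(5th largest) -142.1 min -307.3
-38 670 tool z max(5th largest) -189.1 min -305.9
-34 232 tool z max(5th largest) -11.4 min -294.0
-30 12 tool z max(5th largest) -20.0 min -199.7
-26 5 tool z max(5th largest) -18.3 min -34.3
14 4 tool z max(5th largest) -36.4 min -41.9
18 17 tool z max(5th largest) -6.9 min -38.2
22 7 tool z max(5th largest) -24.1 min -85.8
26 7 tool z max(5th largest) -23.6 min -86.2
```

View pics/scene3.png

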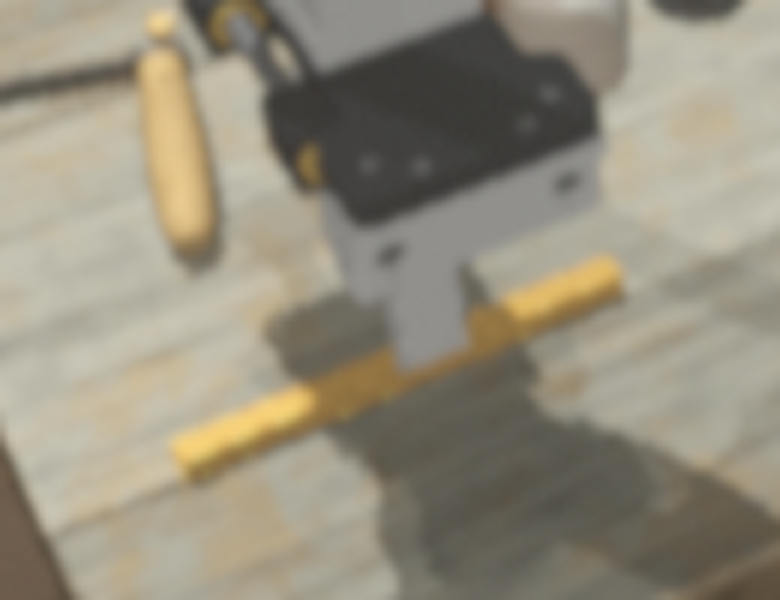

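{"op": "play_rows", "data": {"plan": [[[0,0,0,0,0,7,40],[0,0,0,0,0,7,40],[0,0,0,0,0,6,40],[0,0,0,0,0,0,40]]]}}

```text
t: 5.85
tool_pos: [0.4842, 0.3554, 0.0033]
ee_rot: [1.0, 0.011, -0.001, 0.001]
ft_force: [0.3, 0.4, 0.1]
grip_width: 0.402
```

```bash
python3 - <<'E'
from h import *
go([485.3,354.9,-6],1.5)
p=fing()
u,v=175,189
cv2.imwrite(f"pics/scene4.png",cv2.resize(p[v:v+100,u:u+130],None,fx=6,fy=6,interpolation=cv2.INTER_CUBIC))
E
```

```text
t 5.85 pos [484.2 355.4   3.3] yaw 1.3 tilt fix [0.08 0.16 0.  ] F [0.3 0.4 0.1] T [-0.02 -0.08  0.04] w 37.8
need turn z -0.2 shift before-turn axes [1.1 0.5 9.3] dist 9.4
   after-turn axes [1.1 0.5 9.3]
-62 26 tool z max(5th largest) -141.6 min -144.8
-58 20 tool z max(5th largest) -142.0 min -143.9
-54 20 tool z max(5th largest) -141.6 min -144.2
-50 20 tool z max(5th largest) -141.9 min -144.2
-46 185 tool z max(5th largest) -141.6 min -190.6
-42 299 tool z max(5th largest) -142.1 min -306.6
-38 627 tool z max(5th largest) -20.0 min -305.9
-34 204 tool z max(5th largest) -11.3 min -290.1
-30 11 tool z max(5th largest) -19.6 min -199.4
-26 5 tool z max(5th largest) -20.7 min -33.2
14 4 tool z max(5th largest) -34.2 min -38.5
18 13 tool z max(5th largest) -15.4 min -83.9
22 5 tool z max(5th largest) -21.8 min -32.3
26 6 tool z max(5th largest) -24.1 min -83.4
```

View pics/scene4.png

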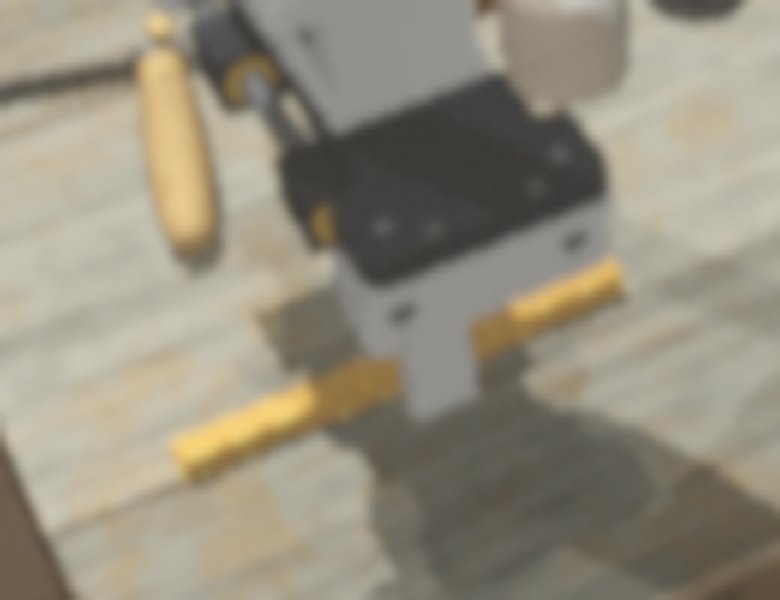

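No force with the claimed tip at −19 mm, so the tips really are about 11 mm behind the reported TCP. Going down to tips ≈ 4–5 mm.

{"op": "play_rows", "data": {"plan": [[[0,0,0,1,0.5,4,40],[0,0,0,0,0,4,40],[0,0,0,0,0,2,40],[0,0,0,0,0,0,40]]]}}

```text
t: 6.3
tool_pos: [0.4866, 0.3556, -0.0042]
ee_rot: [1.0, 0.011, 0.0, 0.0]
ft_force: [-2.3, -1.8, 5.6]
grip_width: 0.403
```

{"op": "play_rows", "data": {"plan": [[[0,0,0,0,0,0,5],[0,0,0,0,0,0,5],[0,0,0,0,0,0,5],[0,0,0,0,0,0,5],[0,0,0,0,0,0,5]]], "force": 15}}

```text
t: 6.8
tool_pos: [0.4871, 0.3561, -0.0041]
ee_rot: [1.0, 0.011, 0.001, -0.001]
ft_force: [-1.1, -0.3, 5.8]
grip_width: 0.103
```

```bash
python3 - <<'E'
from h import *
go([485.3,354.9,-6],1.5)
p,d=snapshot("scene")
u,v=175,189
cv2.imwrite(f"pics/scene5.png",cv2.resize(p[v:v+100,u:u+130],None,fx=6,fy=6,interpolation=cv2.INTER_CUBIC))
E
```

```text
t 6.8 pos [487.1 356.1  -4.1] yaw 1.3 tilt fix [-0.06 -0.08  0.  ] F [-1.1 -0.3  5.8] T [-0.    0.12  0.01] w 9.7
need turn z -0.2 shift before-turn axes [-1.9  1.2  1.8] dist 2.9
   after-turn axes [-1.9  1.2  1.9]
```

View pics/scene5.png

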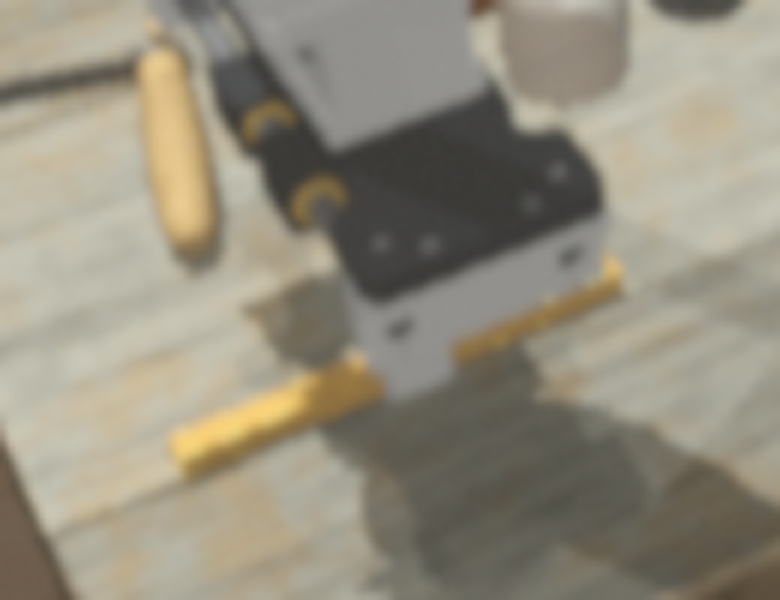

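{"op": "play_rows", "data": {"plan": [[[0,0,0,0,0,-10,5],[0,0,0,0,0,-20,5],[0,0,0,0,0,-30,5],[0,0,0,0,0,-30,5],[0,0,0,0,0,0,5]]], "force": 20}}

```text
t: 7.35
tool_pos: [0.49, 0.3575, 0.0901]
ee_rot: [1.0, 0.011, 0.004, -0.002]
ft_force: [1.1, 0.4, -0.3]
grip_width: 0.105
```

```bash
python3 - <<'E'
from h import *
go([510,136,85],-10.2)
E
```

```text
t 7.35 pos [490.  357.5  90.1] yaw 1.31 tilt fix [-0.26 -0.51  0.  ] F [ 1.1  0.4 -0.3] T [-0.01 -0.14  0.01] w 9.9
need turn z 11.51 shift before-turn axes [ 14.9 222.    4.3] dist 222.5
   after-turn axes [ 58.9 214.5   5.1]
```

{"op": "play_rows", "data": {"plan": [[[0,0,0,3,44,0,5],[0,0,0,3,44,0,5],[0,0,0,3,44,0,5],[0,0,0,3,44,0,5],[0,0,0,3,44,0,5]]]}}

```text
t: 7.85
tool_pos: [0.5053, 0.1342, 0.0837]
ee_rot: [1.0, 0.012, -0.001, 0.0]
ft_force: [0.7, 0.0, -0.5]
grip_width: 0.105
```

{"op": "play_rows", "data": {"plan": [[[0,0,4,0,0,0,5],[0,0,4,0,0,0,5],[0,0,3.5,0,0,0,5],[0,0,0,0,0,0,5],[0,0,0,0,0,0,5]]]}}

```text
t: 8.35
tool_pos: [0.5057, 0.1359, 0.084]
ee_rot: [0.996, -0.088, -0.001, 0.0]
ft_force: [1.4, 0.5, -0.3]
grip_width: 0.103
```

```bash
python3 - <<'E'
from h import *
go([510,136,85],-10.2)
for n in ("scene","top"):
    p,d=snapshot(n); q=proj(n,[.505,.11,.03])[0].astype(int)
    u,v=max(q[0]-75,0),q[1]-60
    cv2.imwrite(f"pics/{n}6.png",cv2.resize(p[v:v+110,u:u+150],None,fx=5,fy=5,interpolation=cv2.INTER_CUBIC))
    np.save(n+"6.npy",d); cv2.imwrite(f"pics/{n}6full.png",p)
    print(n,u,v)
E
```

```text
t 8.35 pos [505.7 135.9  84. ] yaw -10.12 tilt fix [0.03 0.09 0.  ] F [ 1.4  0.5 -0.3] T [-0.07 -0.07 -0.05] w 9.7
need turn z 0.08 shift before-turn axes [ 4.2 -0.9 -1. ] dist 4.4
   after-turn axes [ 4.2 -0.9 -1. ]
scene 274 128
top 263 134
```

View pics/scene6.png

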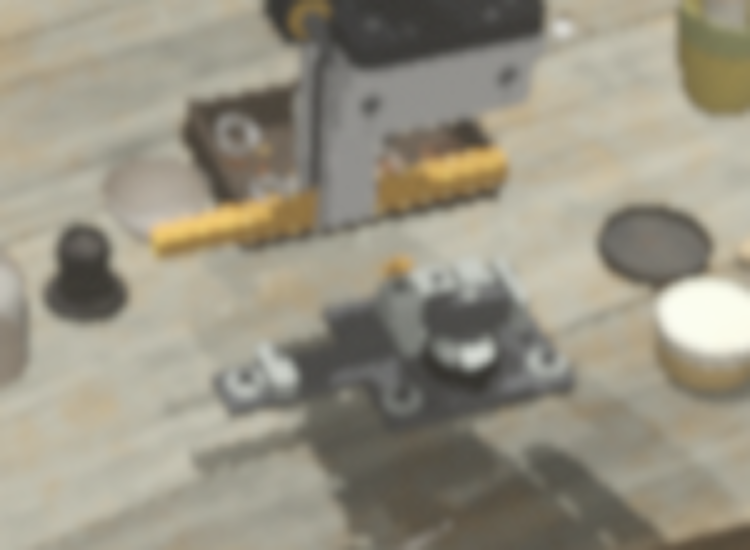

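View pics/top6.png

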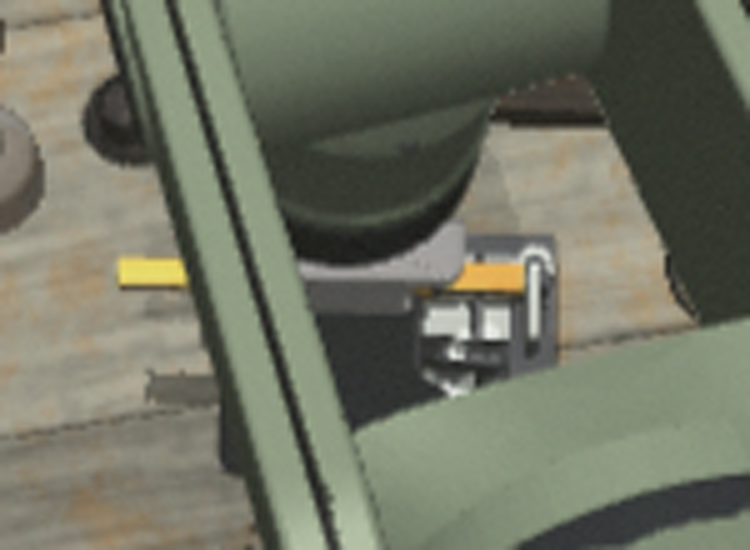

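```bash
python3 - <<'E'
from h import *
np.set_printoptions(precision=1,suppress=True)
def c(u,v,z): return deproj("top",(u+.5)/5-.5+263,(v+.5)/5-.5+134,z)[:2]*1000
for z in (.098,.104):
    a=(c(119,257,z)+c(119,289,z))/2; b=(c(524,262,z)+c(524,293,z))/2
    print(z,a,b,"mid",(a+b)/2,"len",np.linalg.norm(a-b),"yaw",np.degrees(np.arctan2(-(a-b)[0],(a-b)[1])), "w",np.linalg.norm(c(119,257,z)-c(119,289,z)))
d=np.load("top6.npy");W=cloud("top",d)*1000
print(np.median(W[188:190,289:298,2]),np.median(W[189:191,360:365,2]))
p=cv2.imread("pics/top6full.png").astype(int)
m=(p[...,2]-p[...,0]>90)&(p[...,1]>120);m[:,:270]=0;m[:180]=0;m[200:]=0;m[:,390:]=0
P=W[m];print(len(P),np.median(P[:,2]))
d=np.load("scene6.npy");W=cloud("scene",d)*1000
p=cv2.imread("pics/scene6full.png").astype(int)
m=(p[...,2]-p[...,0]>70)&(p[...,1]>100);m[:150]=0;m[181:]=0;m[:,:300]=0;m[:,380:]=0
P=W[m];print(len(P),np.percentile(P,[5,50,95],axis=0))
E
```

```text
0.098 [517.9 206.2] [493.3  63.5] mid [505.6 134.9] len 144.83246020104076 yaw -9.808113610112104 w 11.72094597487889
0.104 [516.6 206.1] [492.1  64.5] mid [504.3 135.3] len 143.7039176604127 yaw -9.808113610112127 w 11.629615715552402
98.2003871680588 98.23695926728448
128 98.36008060430635
344 [[489.   32.2  12.8]
 [505.2 149.1  95.2]
 [593.9 202.9  97.4]]
```

```bash
python3 - <<'E'
from h import *
np.set_printoptions(precision=0,suppress=True,linewidth=220)
s=read_state();T=s["tool_pos"]*1000;R=Rn.from_quat(s["ee_rot"]).as_matrix()
d=np.load("scene6.npy");L=(cloud("scene",d)*1000-T)@R
# crop px->full: u=u/5+274, v=v/5+128
for v in range(128,176,2):
    print(v,*[L[v,u].round().astype(int) for u in range(330,386,6)])
E
```

```text
128 [ -25  -31 -120] [ -29  -22 -121] [ -65  -27 -144] [ -66  -17 -142] [ -70   -8 -143] [ -72    1 -142] [ -76   10 -143] [ -79   19 -143] [ -82   28 -142] [222 216  87]
130 [ -25  -31 -116] [ -33  -24 -119] [ -69  -28 -143] [ -72  -20 -143] [ -75  -10 -143] [ -77   -1 -142] [ -80    8 -142] [ -85   16 -143] [ -87   25 -143] [213 212  87]
132 [ -26  -32 -113] [ -36  -25 -117] [ -74  -31 -143] [ -77  -22 -143] [ -79  -12 -142] [ -84   -4 -143] [ -86    5 -142] [ -88   14 -142] [ -89   25 -140] [206 209  88]
134 [ -27  -32 -109] [ -41  -27 -117] [ -79  -32 -142] [ -82  -24 -142] [ -85  -15 -142] [ -86   -5 -141] [ -89    4 -141] [ -90   14 -139] [ -89   25 -136] [198 204  87]
136 [ -29  -32 -106] [ -41  -26 -113] [ -79  -32 -139] [ -87  -26 -143] [ -92  -18 -144] [ -90   -7 -140] [ -90    4 -138] [ -91   14 -137] [ -90   25 -133] [190 201  88]
138 [226  71  87] [  5  -7 -75] [ -80  -33 -136] [ -89  -27 -140] [ -89  -17 -138] [ -91   -7 -137] [ -91    4 -135] [ -88   16 -130] [ -88   27 -128] [180 196  86]
140 [218  68  87] [  5  -7 -70] [ -81  -33 -132] [ -89  -26 -136] [ -90  -17 -13
[... 1904 characters left out ...]
-4] [ 93 137  87] [ 88 150  87]
166 [106  24  73] [  2  -6 -12] [-19  -3 -27] [-18  10 -23] [ -8  27 -11] [-6 41 -6] [-6 54 -3] [ 82 116  79] [ 86 134  87] [ 83 148  89]
168 [  1 -19 -12] [ -2  -7 -11] [-20  -3 -23] [-20   9 -20] [-6 28 -5] [81 86 77] [ 80 101  80] [ 79 115  83] [ 78 130  86] [ 75 144  87]
170 [ -5 -21 -12] [ -6  -9 -10] [-20  -3 -18] [-19  10 -14] [82 72 79] [83 87 84] [ 80 101  86] [ 74 113  84] [ 72 127  86] [ 71 142  89]
172 [ -7 -21  -8] [-6 -9 -4] [-20  -3 -13] [84 59 82] [84 73 86] [79 86 86] [75 99 87] [ 69 111  85] [ 66 124  87] [ 62 138  88]
174 [ -7 -21  -4] [82 29 79] [85 45 85] [79 57 84] [80 72 89] [72 83 85] [68 96 86] [ 63 108  86] [ 62 122  88] [ 56 134  87]
```

{"op": "play_rows", "data": {"plan": [[[0,0,0.3,3,0,0,5],[0,0,0,0,0,20,5],[0,0,0,0,0,20,5],[0,0,0,0,0,15,5],[0,0,0,0,0,0,5]]]}}

```text
t: 8.95
tool_pos: [0.5072, 0.1353, 0.0277]
ee_rot: [0.996, -0.091, -0.003, 0.0]
ft_force: [-0.2, -0.7, -0.3]
grip_width: 0.102
```

```bash
python3 - <<'E'
from h import *
O=np.array([501.5,83.8]);
s=read_state();r=s["tool_pos"][:2]*1000-O;a=np.radians(-10.2)
print("jig xy of TCP",r@[np.cos(a),np.sin(a)],r@[-np.sin(a),np.cos(a)])
go([510,136,12],-10.4)
for n in ("scene","top"):
    p,d=snapshot(n); q=proj(n,[.505,.11,.03])[0].astype(int)
    u,v=max(q[0]-65,0),q[1]-50
    cv2.imwrite(f"pics/{n}7.png",cv2.resize(p[v:v+100,u:u+130],None,fx=6,fy=6,interpolation=cv2.INTER_CUBIC))
    print(n,u,v)
E
```

```text
jig xy of TCP -3.510743651322597 51.67041672344842
t 8.95 pos [507.2 135.3  27.7] yaw -10.48 tilt fix [0.08 0.28 0.  ] F [-0.2 -0.7 -0.3] T [-0.08 -0.09  0.02] w 9.6
need turn z -0.08 shift before-turn axes [ 2.7 -1.2 15.6] dist 15.9
   after-turn axes [ 2.6 -1.2 15.7]
scene 284 138
top 273 144
```

View pics/scene7.png

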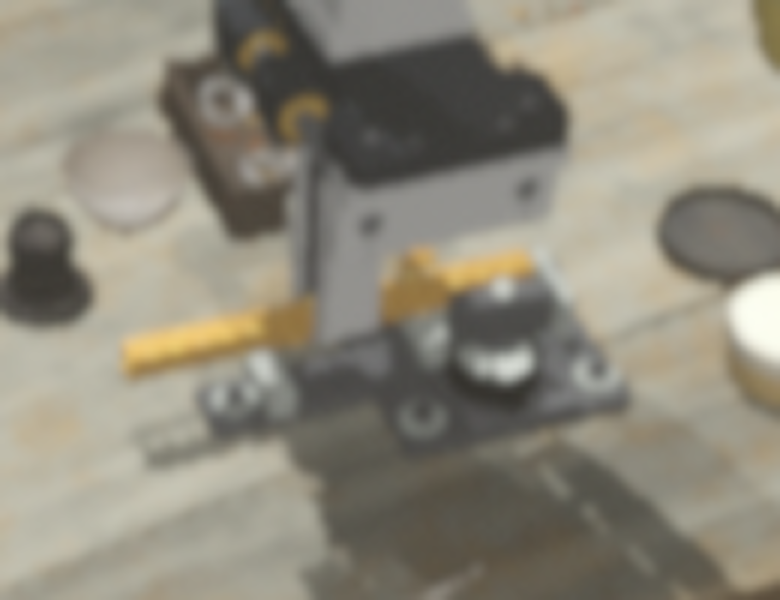

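View pics/top7.png

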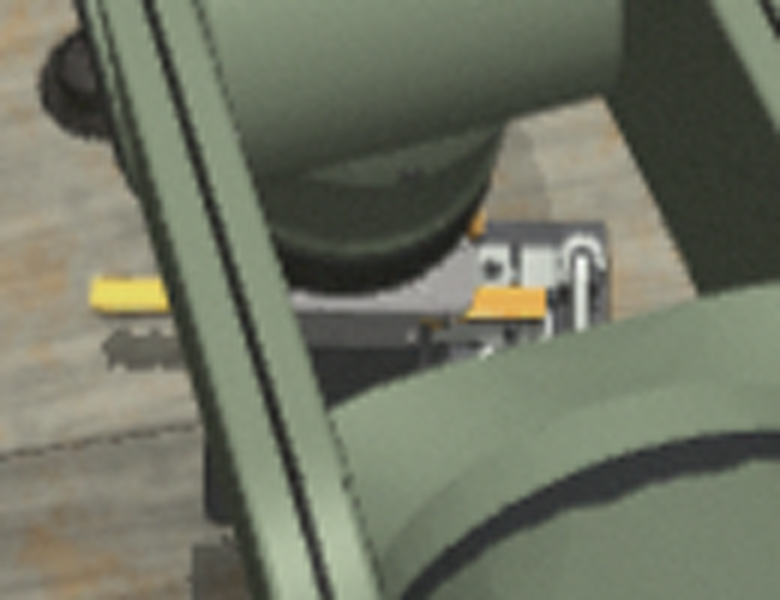

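```bash
python3 - <<'E'
from h import *
O=np.array([501.5,83.8]);a=np.radians(-10.2)
go([510,136,12],-10.4)
J=lambda P:np.array([(P-O)@[np.cos(a),np.sin(a)],(P-O)@[-np.sin(a),np.cos(a)]]).round(1)
c=lambda u,v,z: deproj("top",(u+.5)/6-.5+273,(v+.5)/6-.5+144,z)[:2]*1000
for q in [(548,288),(548,321),(88,277),(88,311)]: print(q,J(c(*q,.042)))
# fence/stop now
for q in [(486,284),(550,290)]: print("fence bottom edge?",J(c(*q,.026)))
E
```

```text
t 9.05 pos [509.5 135.5  30. ] yaw -10.48 tilt fix [0.   0.01 0.  ] F [0.1 0.3 0.2] T [-0.12 -0.04 -0.  ] w 10.0
need turn z -0.08 shift before-turn axes [ 0.4 -0.6 18. ] dist 18.0
   after-turn axes [ 0.4 -0.6 18. ]
(548, 288) [  2.7 -21.7]
(548, 321) [ -8.  -21.7]
(88, 277) [  3.6 125.2]
(88, 311) [ -7.4 124.9]
fence bottom edge? [ 7.1 -3.5]
fence bottom edge? [  5.5 -24.3]
```

{"op": "play_rows", "data": {"plan": [[[0,0,0,-0.7,0,4,5],[0,0,0,0,0,4,5],[0,0,0,0,0,4,5],[0,0,0,0,0,3,5],[0,0,0,0,0,0,5]]]}}

```text
t: 9.55
tool_pos: [0.5082, 0.1355, 0.0144]
ee_rot: [0.996, -0.091, -0.001, 0.0]
ft_force: [0.3, 0.6, -0.8]
grip_width: 0.099
```

```bash
python3 -c "
from h import *
go([509,136,10],-10.4)"
```

```text
t 9.55 pos [508.2 135.5  14.4] yaw -10.49 tilt fix [0.02 0.06 0.  ] F [ 0.3  0.6 -0.8] T [-0.08 -0.06 -0.04] w 9.3
need turn z -0.09 shift before-turn axes [ 0.7 -0.6  4.4] dist 4.5
   after-turn axes [ 0.7 -0.6  4.4]
```

No contact yet. Creeping down to the bed.

{"op": "play_rows", "data": {"plan": [[[0,0,0,0,0,1.5,5],[0,0,0,0,0,1,5],[0,0,0,0,0,0,5]]]}}

```text
t: 9.85
tool_pos: [0.5086, 0.1356, 0.0124]
ee_rot: [0.996, -0.091, -0.0, 0.0]
ft_force: [-1.4, 0.3, -1.2]
grip_width: 0.104
```

{"op": "play_rows", "data": {"plan": [[[0,0,0,0,0,0.8,5],[0,0,0,0,0,0,5]]]}}

```text
t: 10.05
tool_pos: [0.5087, 0.1356, 0.0116]
ee_rot: [0.996, -0.091, 0.0, 0.0]
ft_force: [-0.1, -0.3, -0.5]
grip_width: 0.099
```

{"op": "play_rows", "data": {"plan": [[[0,0,0,0,0,0.8,5],[0,0,0,0,0,0,5]]]}}

```text
t: 10.25
tool_pos: [0.5087, 0.1356, 0.0108]
ee_rot: [0.996, -0.091, -0.0, 0.0]
ft_force: [-0.8, 0.8, -1.0]
grip_width: 0.105
```

{"op": "play_rows", "data": {"plan": [[[0,0,0,0,0,0.7,5],[0,0,0,0,0,0,5]]]}}

```text
t: 10.45
tool_pos: [0.5086, 0.1356, 0.0101]
ee_rot: [0.996, -0.091, -0.0, 0.0]
ft_force: [-0.2, 0.2, -1.0]
grip_width: 0.109
```

{"op": "play_rows", "data": {"plan": [[[0,0,0,0,0,0.7,5],[0,0,0,0,0,0,5]]]}}

```text
t: 10.65
tool_pos: [0.5088, 0.1356, 0.0098]
ee_rot: [0.996, -0.091, 0.0, 0.0]
ft_force: [-0.3, -0.2, 3.2]
grip_width: 0.104
```

{"op": "play_rows", "data": {"plan": [[[0,0,0,0,0,0.7,5],[0,0,0,0,0,0,5]]]}}

```text
t: 10.85
tool_pos: [0.5088, 0.1356, 0.0097]
ee_rot: [0.996, -0.091, -0.0, 0.0]
ft_force: [-3.1, -1.2, 6.9]
grip_width: 0.106
```

{"op": "play_rows", "data": {"plan": [[[0,0,0,0,0,-0.9,5],[0,0,0,0,2,0,5],[0,0,0,0,2,0,5],[0,0,0,0,2,0,5],[0,0,0,0,0,0,5]]]}}

```text
t: 11.35
tool_pos: [0.5079, 0.1294, 0.0098]
ee_rot: [0.996, -0.092, 0.0, -0.0]
ft_force: [0.7, -0.1, 1.1]
grip_width: 0.105
```

{"op": "play_rows", "data": {"plan": [[[0,0,0,0,1,0,5],[0,0,0,0,0,0,5]]]}}

```text
t: 11.55
tool_pos: [0.5077, 0.1286, 0.0098]
ee_rot: [0.996, -0.092, 0.0, -0.0]
ft_force: [0.6, 1.2, 1.1]
grip_width: 0.102
```

```bash
python3 - <<'E'
from h import *
go([509,136,10],-10.4)
for n in ("scene","top"):
    p,d=snapshot(n); q=proj(n,[.505,.08,.03])[0].astype(int)
    u,v=max(q[0]-50,0),q[1]-40
    cv2.imwrite(f"pics/{n}8.png",cv2.resize(p[v:v+75,u:u+100],None,fx=8,fy=8,interpolation=cv2.INTER_CUBIC))
    print(n,u,v)
E
```

```text
t 11.55 pos [507.7 128.6   9.8] yaw -10.5 tilt fix [-0.01 -0.03  0.  ] F [0.6 1.2 1.1] T [ 0.1  -0.14  0.01] w 9.6
need turn z -0.1 shift before-turn axes [-0.  -7.5 -0.2] dist 7.5
   after-turn axes [-0.  -7.5 -0.2]
scene 311 143
top 303 151
```

View pics/scene8.png

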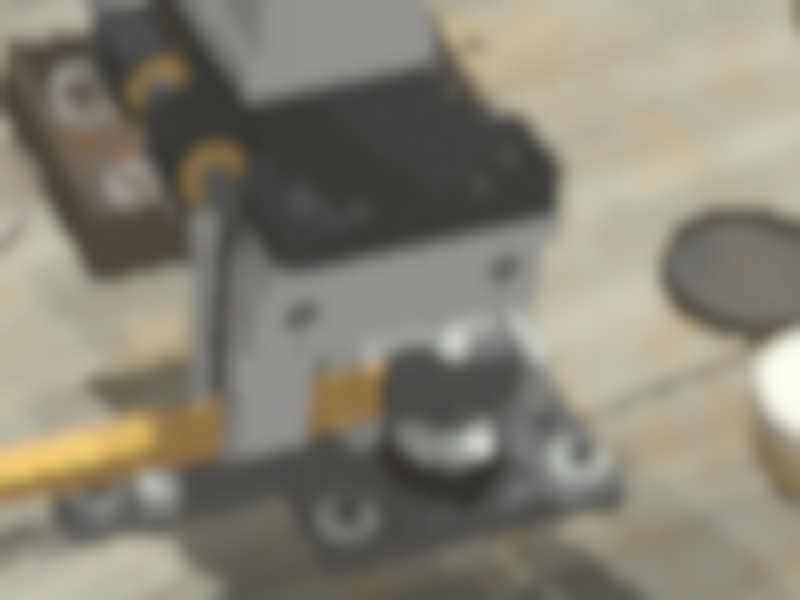

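View pics/top8.png

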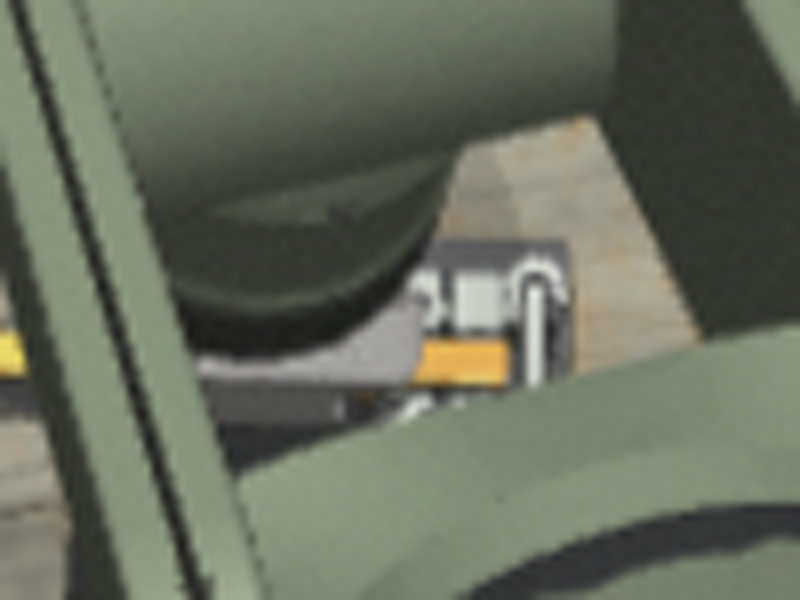

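The top view (crop) shows the tube lying in the channel. Its end is at column 510 and the stop face at about 526, a gap of about 3.5 mm.

{"op": "play_rows", "data": {"plan": [[[0,0,0,0,1,0,5],[0,0,0,0,1,0,5],[0,0,0,0,0,0,5]]]}}

```text
t: 11.95
tool_pos: [0.5072, 0.1267, 0.0098]
ee_rot: [0.996, -0.092, 0.0, -0.0]
ft_force: [-0.8, 0.7, 1.6]
grip_width: 0.099
```

{"op": "play_rows", "data": {"plan": [[[0,0,0,0,0.7,0,5],[0,0,0,0,0,0,5]]]}}

```text
t: 12.15
tool_pos: [0.507, 0.1261, 0.0098]
ee_rot: [0.996, -0.092, 0.0, -0.0]
ft_force: [0.6, 1.3, 3.5]
grip_width: 0.104
```

{"op": "play_rows", "data": {"plan": [[[0,0,0,0,0.7,0,5],[0,0,0,0,0,0,5]]]}}

```text
t: 12.35
tool_pos: [0.5069, 0.1254, 0.0098]
ee_rot: [0.996, -0.092, 0.0, -0.0]
ft_force: [0.3, 1.2, 3.5]
grip_width: 0.108
```

{"op": "play_rows", "data": {"plan": [[[0,0,0,0,0.5,0,5],[0,0,0,0,0,0,5]]]}}

```text
t: 12.55
tool_pos: [0.5069, 0.1249, 0.0098]
ee_rot: [0.996, -0.092, 0.0, -0.0]
ft_force: [0.3, 1.9, 3.5]
grip_width: 0.103
```

{"op": "play_rows", "data": {"plan": [[[0,0,0,0,0.5,0,5],[0,0,0,0,0,0,5]]]}}

```text
t: 12.75
tool_pos: [0.5068, 0.1244, 0.0098]
ee_rot: [0.996, -0.092, 0.0, -0.0]
ft_force: [-0.9, 2.4, 3.2]
grip_width: 0.106
```

{"op": "play_rows", "data": {"plan": [[[0,0,0,0,0.5,0,5],[0,0,0,0,0,0,5]]]}}

```text
t: 12.95
tool_pos: [0.5068, 0.1244, 0.0098]
ee_rot: [0.996, -0.092, 0.0, -0.001]
ft_force: [1.2, 4.6, 2.7]
grip_width: 0.106
```

{"op": "play_rows", "data": {"plan": [[[0,0,0,0.7,0,0,5],[0,0,0,0.5,0,0,5],[0,0,0,0,0,0,5]]]}}

```text
t: 13.25
tool_pos: [0.5068, 0.1244, 0.0097]
ee_rot: [0.996, -0.092, -0.001, -0.0]
ft_force: [-2.7, 6.3, 6.8]
grip_width: 0.104
```

{"op": "play_rows", "data": {"plan": [[[0,0,0,0.5,0,0,5],[0,0,0,0,0,0,5]]]}}

```text
t: 13.45
tool_pos: [0.5068, 0.1244, 0.0097]
ee_rot: [0.996, -0.092, -0.002, -0.0]
ft_force: [-2.9, 5.7, 7.5]
grip_width: 0.101
```

{"op": "play_rows", "data": {"plan": [[[0,0,0,0.5,0,0,5],[0,0,0,0,0,0,5]]]}}

```text
t: 13.65
tool_pos: [0.5069, 0.1244, 0.0097]
ee_rot: [0.996, -0.092, -0.002, -0.0]
ft_force: [-3.7, 6.4, 9.5]
grip_width: 0.102
```

{"op": "play_rows", "data": {"plan": [[[0,0,0,0.5,0,0,5],[0,0,0,0,0,0,5]]]}}

```text
t: 13.85
tool_pos: [0.5069, 0.1243, 0.0097]
ee_rot: [0.996, -0.092, -0.003, -0.0]
ft_force: [-4.5, 6.0, 9.8]
grip_width: 0.104
```

{"op": "play_rows", "data": {"plan": [[[0,0,0,0,0,-2,5],[0,0,0,0,-0.5,0,5],[0,0,0,0,0,0,5]]]}}

```text
t: 14.15
tool_pos: [0.5073, 0.1242, 0.0104]
ee_rot: [0.996, -0.092, -0.002, -0.0]
ft_force: [-1.7, 5.7, -1.7]
grip_width: 0.101
```

```bash
python3 -c "
from h import *
go([507,124.5,10],-10.4)
p,d=snapshot('top'); u,v=303,151
cv2.imwrite('pics/top9.png',cv2.resize(p[v:v+75,u:u+100],None,fx=8,fy=8,interpolation=cv2.INTER_CUBIC))"
```

```text
t 14.15 pos [507.3 124.2  10.4] yaw -10.51 tilt fix [0.01 0.22 0.  ] F [-1.7  5.7 -1.7] T [ 1.01  0.15 -0.1 ] w 9.5
need turn z -0.11 shift before-turn axes [-0.4 -0.2  0.4] dist 0.6
   after-turn axes [-0.4 -0.2  0.4]
```

View pics/top9.png

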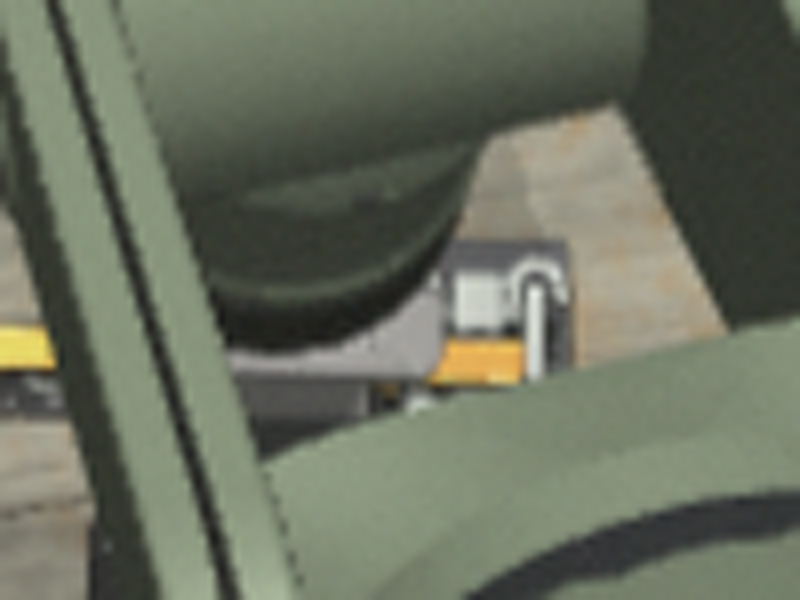

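{"op": "play_rows", "data": {"plan": [[[0,0,0,0,0,0.7,5],[0,0,0,0,0,0,15],[0,0,0,0,0,0,30],[0,0,0,0,0,0,30],[0,0,0,0,0,0,30]]]}}

```text
t: 14.7
tool_pos: [0.5095, 0.1233, 0.011]
ee_rot: [0.996, -0.092, 0.0, 0.0]
ft_force: [-0.7, -0.2, 0.8]
grip_width: 0.3
```

{"op": "play_rows", "data": {"plan": [[[0,0,0,0,0,-5,30],[0,0,0,0,0,-10,30],[0,0,0,0,0,-20,30],[0,0,0,0,0,-30,30],[0,0,0,0,0,0,30]]]}}

```text
t: 15.2
tool_pos: [0.5136, 0.1242, 0.0811]
ee_rot: [0.996, -0.091, 0.005, -0.001]
ft_force: [0.4, -0.2, 0.6]
grip_width: 0.298
```

```bash
python3 - <<'E'
from h import *
go([480,87,80],-14)
for n in ("scene","top"):
    p,d=snapshot(n); q=proj(n,[.505,.10,.03])[0].astype(int)
    u,v=max(q[0]-55,0),q[1]-40
    cv2.imwrite(f"pics/{n}10.png",cv2.resize(p[v:v+75,u:u+110],None,fx=7,fy=7,interpolation=cv2.INTER_CUBIC))
    print(n,u,v)
E
```

```text
t 15.2 pos [513.6 124.2  81.1] yaw -10.49 tilt fix [-0.14 -0.57  0.  ] F [ 0.4 -0.2  0.6] T [-0.02 -0.04  0.03] w 28.0
need turn z 3.51 shift before-turn axes [-26.3  42.7   0.7] dist 50.2
   after-turn axes [-23.6  44.2   1.1]
scene 298 146
top 288 153
```

View pics/scene10.png

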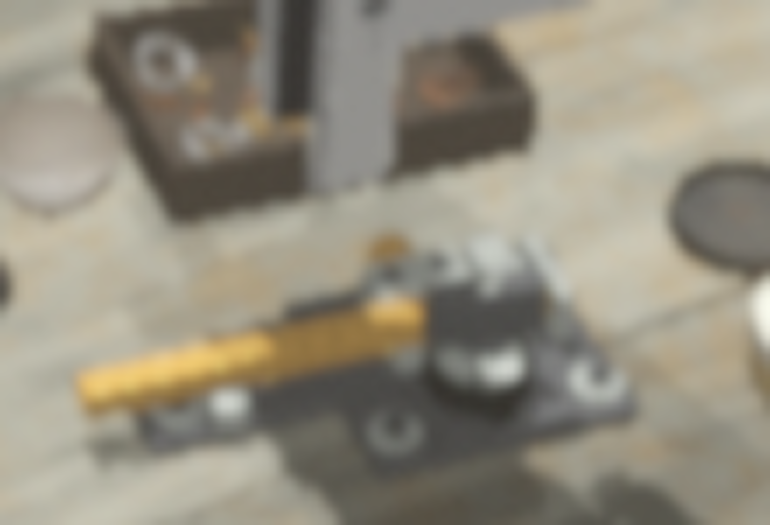

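View pics/top10.png

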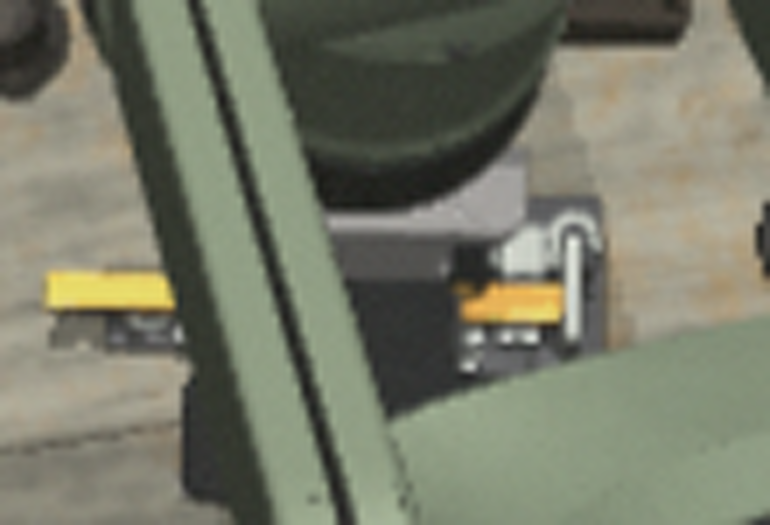

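```bash
python3 - <<'E'
from h import *
d=np.load("top0.npy");W=cloud("top",d)*1000
m=(W[...,2]>41)&(W[...,2]<56);m[:195]=0;m[215:]=0;m[:,335:]&=True;m[:,:335]=0;m[:,375:]=0
P=W[m];print(len(P),np.median(P,0))
uv=np.argwhere(m);Q=np.array([deproj("top",u,v,.048)[:2]*1000 for v,u in uv],np.float32)
print(cv2.minAreaRect(Q),Q.mean(0)); C=np.cov(Q.T);w,V=np.linalg.eigh(C);print(np.degrees(np.arctan2(-V[0,1],V[1,1])),w)
d=np.load("scene0.npy");W=cloud("scene",d)*1000
m=(W[...,2]>43)&(W[...,2]<53)&(abs(W[...,0]-480)<30)&(abs(W[...,1]-87)<30)
P=W[m];print(len(P),P.mean(0)); Q=P[:,:2].astype(np.float32);print(cv2.minAreaRect(Q))
go([478.5,87,60],-14.3)
E
```

```text
104 [478.21807468  85.83640494  47.79467562]
((478.1238098144531, 85.96179962158203), (34.708740234375, 10.837425231933594), 74.3843002319336) [478.35754  86.05596]
-15.970926887703833 [  9.69731315 103.10699175]
65 [476.01199587  88.17192895  45.45600263]
((476.9513244628906, 86.68733215332031), (34.87303161621094, 11.177635192871094), 78.35948944091797)
t 15.3 pos [510.3 123.9  77.3] yaw -10.49 tilt fix [-0.04 -0.17  0.  ] F [-0.7 -0.5  0.5] T [-0.02 -0.09  0.02] w 28.4
need turn z 3.81 shift before-turn axes [-24.6  42.1  17.2] dist 51.7
   after-turn axes [-21.7  43.7  17.3]
```

{"op": "play_rows", "data": {"plan": [[[0,0,5,0,0,0,30],[0,0,0,-11,22,0,30],[0,0,0,-10.5,22,0,30],[0,0,0,0,0,0,30],[0,0,0,0,0,0,30]]]}}

```text
t: 15.8
tool_pos: [0.4762, 0.0872, 0.0751]
ee_rot: [0.991, -0.135, -0.001, -0.0]
ft_force: [-0.3, 0.5, 0.3]
grip_width: 0.3
```

```bash
python3 - <<'E'
from h import *
go([478.5,86.5,27],-15.5)
E
```

```text
t 15.8 pos [476.2  87.2  75.1] yaw -15.55 tilt fix [0.   0.08 0.  ] F [-0.3  0.5  0.3] T [-0.   -0.13 -0.  ] w 28.2
need turn z -0.05 shift before-turn axes [ 2.5  0.1 48.1] dist 48.2
   after-turn axes [ 2.4  0.1 48.1]
```

{"op": "play_rows", "data": {"plan": [[[0,0,0,2,0,10,30],[0,0,0,0,0,10,30],[0,0,0,0,0,8,30],[0,0,0,0,0,0,30]]]}}

```text
t: 16.2
tool_pos: [0.4771, 0.087, 0.0459]
ee_rot: [0.991, -0.135, -0.002, 0.0]
ft_force: [-1.0, 0.7, 0.1]
grip_width: 0.299
```

```bash
python3 - <<'E'
from h import *
go([478.5,86.5,27],-15.5)
for n in ("scene","top"):
    p,d=snapshot(n); q=proj(n,[.485,.09,.04])[0].astype(int)
    u,v=max(q[0]-55,0),q[1]-40
    cv2.imwrite(f"pics/{n}11.png",cv2.resize(p[v:v+75,u:u+110],None,fx=7,fy=7,interpolation=cv2.INTER_CUBIC))
    print(n,u,v)
E
```

```text
t 16.2 pos [477.1  87.   45.9] yaw -15.47 tilt fix [0.06 0.23 0.  ] F [-1.   0.7  0.1] T [ 0.01 -0.09  0.05] w 28.1
need turn z 0.03 shift before-turn axes [ 1.5  0.1 18.8] dist 18.9
   after-turn axes [ 1.5  0.1 18.9]
scene 308 146
top 295 161
```

View pics/scene11.png

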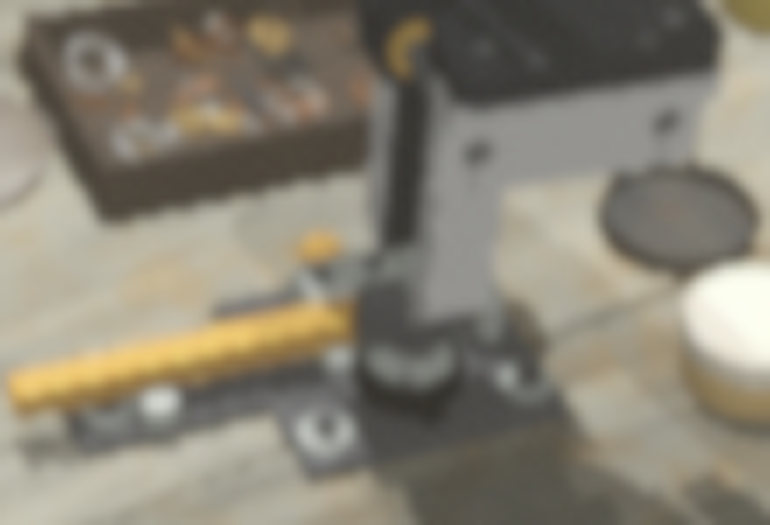

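{"op": "play_rows", "data": {"plan": [[[0,0,0,0.5,0,7,30],[0,0,0,0,0,6,30],[0,0,0,0,0,5,30],[0,0,0,0,0,0,30],[0,0,0,0,0,0,30]]]}}

```text
t: 16.8
tool_pos: [0.479, 0.0865, 0.0298]
ee_rot: [0.991, -0.135, -0.0, 0.0]
ft_force: [0.0, 0.5, 0.5]
grip_width: 0.299
```

{"op": "play_rows", "data": {"plan": [[[0,0,0,0,0,0,3],[0,0,0,0,0,0,3],[0,0,0,0,0,0,3],[0,0,0,0,0,0,3],[0,0,0,0,0,0,3]]], "force": 10}}

```text
t: 17.3
tool_pos: [0.4793, 0.0866, 0.0302]
ee_rot: [0.991, -0.135, 0.0, -0.0]
ft_force: [-1.8, 0.4, 3.5]
grip_width: 0.101
```

```bash
python3 - <<'E'
from h import *
go([478.5,86.5,27],-15.5)
for n in ("scene","top"):
    p,d=snapshot(n); q=proj(n,[.485,.09,.04])[0].astype(int)
    u,v=max(q[0]-55,0),q[1]-40
    cv2.imwrite(f"pics/{n}12.png",cv2.resize(p[v:v+75,u:u+110],None,fx=7,fy=7,interpolation=cv2.INTER_CUBIC))
E
```

```text
t 17.3 pos [479.3  86.6  30.2] yaw -15.49 tilt fix [-0. -0.  0.] F [-1.8  0.4  3.5] T [0.03 0.19 0.13] w 9.5
need turn z 0.01 shift before-turn axes [-0.7  0.3  3.2] dist 3.3
   after-turn axes [-0.7  0.3  3.2]
```

View pics/scene12.png

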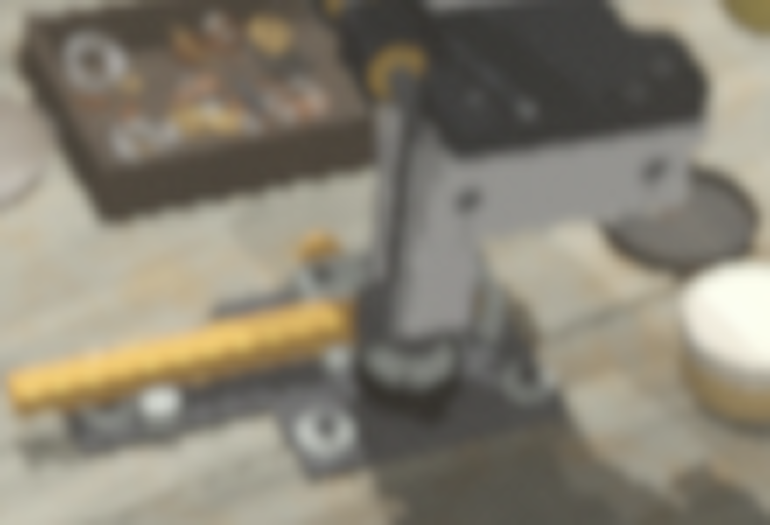

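{"op": "play_rows", "data": {"plan": [[[0,0,0,0,0,0,3],[0,0,0,0,0,0,3],[0,0,4,0,0,0,3],[0,0,4,0,0,0,3],[0,0,0,0,0,0,3]]], "force": 60}}

```text
t: 17.9
tool_pos: [0.4793, 0.0866, 0.0302]
ee_rot: [0.979, -0.203, 0.0, -0.0]
ft_force: [-2.2, 0.2, 5.2]
grip_width: 0.101
```

```bash
python3 -c "
from h import *
go([479.3,86.6,30],-23.5)"
```

```text
t 17.9 pos [479.3  86.6  30.2] yaw -23.47 tilt fix [-0. -0.  0.] F [-2.2  0.2  5.2] T [0.06 0.38 0.13] w 9.5
need turn z 0.03 shift before-turn axes [0.  0.  0.2] dist 0.2
   after-turn axes [0.  0.  0.2]
```

{"op": "play_rows", "data": {"plan": [[[0,0,5,0,0,0,3],[0,0,5,0,0,0,3],[0,0,5,0,0,0,3],[0,0,5,0,0,0,3],[0,0,0,0,0,0,3]]]}}

```text
t: 18.4
tool_pos: [0.4791, 0.0867, 0.0302]
ee_rot: [0.929, -0.37, -0.0, 0.0]
ft_force: [-1.7, 0.6, 5.2]
grip_width: 0.099
```

```bash
python3 -c "
from h import *
go([479.3,86.6,30],-43.5)
p,d=snapshot('scene'); u,v=308,146
cv2.imwrite('pics/scene13.png',cv2.resize(p[v:v+75,u:u+110],None,fx=7,fy=7,interpolation=cv2.INTER_CUBIC))"
```

```text
t 18.4 pos [479.1  86.7  30.2] yaw -43.47 tilt fix [0.01 0.02 0.  ] F [-1.7  0.6  5.2] T [0.13 0.39 0.15] w 9.3
need turn z 0.03 shift before-turn axes [ 0.2 -0.1  0.2] dist 0.3
   after-turn axes [ 0.2 -0.1  0.2]
```

View pics/scene13.png

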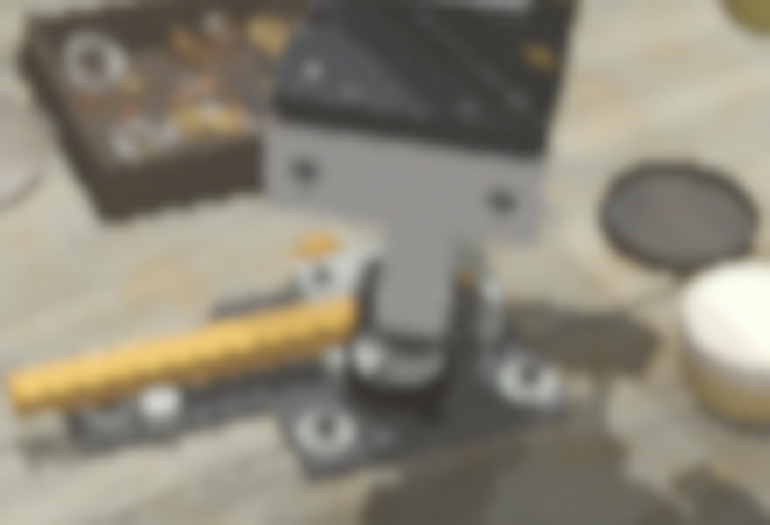

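{"op": "play_rows", "data": {"plan": [[[0,0,3,0,0,0,3],[0,0,3,0,0,0,3],[0,0,0,0,0,0,3]]]}}

```text
t: 18.75
tool_pos: [0.479, 0.0867, 0.0302]
ee_rot: [0.908, -0.418, -0.0, 0.0]
ft_force: [-1.7, 0.7, 5.9]
grip_width: 0.097
```

```bash
cat > q.py <<'E'
from h import *
s=read_state();R=Rn.from_quat(s["ee_rot"]).as_matrix()
y=np.degrees(np.arctan2(R[1,0],R[0,0]))
print("yaw",y.round(2),"cam~",round(.45-np.radians(y+10.2),3),"Tz",s["torque"][2].round(3),"j6",s["joint_torque"][5].round(3),"F",s["ft_force"].round(1),"w",(s["grip_width"]*94).round(1))
E
python3 q.py
```

```text
Traceback (most recent call last):
  File "q.py", line 4, in <module>
    print("yaw",y.round(2),"cam~",round(.45-np.radians(y+10.2),3),"Tz",s["torque"][2].round(3),"j6",s["joint_torque"][5].round(3),"F",s["ft_force"].round(1),"w",(s["grip_width"]*94).round(1))
                                                                                                                                                                 ^^^^^^^^^^^^^^^^^^^^^^^^^^
AttributeError: 'float' object has no attribute 'round'
```

{"op": "play_rows", "data": {"plan": [[[0,0,2,0,0,0,3],[0,0,0,0,0,0,3]]]}}

```text
t: 18.95
tool_pos: [0.479, 0.0867, 0.0302]
ee_rot: [0.901, -0.434, -0.0, 0.0]
ft_force: [-2.3, 0.8, 4.5]
grip_width: 0.102
```

```bash
python3 q.py
```

```text
Traceback (most recent call last):
  File "q.py", line 4, in <module>
    print("yaw",y.round(2),"cam~",round(.45-np.radians(y+10.2),3),"Tz",s["torque"][2].round(3),"j6",s["joint_torque"][5].round(3),"F",s["ft_force"].round(1),"w",(s["grip_width"]*94).round(1))
                                                                                                                                                                 ^^^^^^^^^^^^^^^^^^^^^^^^^^
AttributeError: 'float' object has no attribute 'round'
```

{"op": "play_rows", "data": {"plan": [[[0,0,2,0,0,0,3],[0,0,0,0,0,0,3]]]}}

```text
t: 19.15
tool_pos: [0.4791, 0.0867, 0.0302]
ee_rot: [0.893, -0.449, -0.0, 0.0]
ft_force: [-2.7, 0.5, 5.0]
grip_width: 0.1
```

```bash
python3 q.py
```

```text
Traceback (most recent call last):
  File "q.py", line 4, in <module>
    print("yaw",y.round(2),"cam~",round(.45-np.radians(y+10.2),3),"Tz",s["torque"][2].round(3),"j6",s["joint_torque"][5].round(3),"F",s["ft_force"].round(1),"w",(s["grip_width"]*94).round(1))
                                                                                                                                                                 ^^^^^^^^^^^^^^^^^^^^^^^^^^
AttributeError: 'float' object has no attribute 'round'
```

```bash
sed -i 's/,"w",.*$/)/' q.py; python3 q.py
```

```text
yaw -53.41 cam~ 1.204 Tz 0.13 j6 0.305 F [-2.7  0.5  5. ]
```

{"op": "play_rows", "data": {"plan": [[[0,0,2,0,0,0,3],[0,0,0,0,0,0,3]]]}}

```text
t: 19.35
tool_pos: [0.4791, 0.0867, 0.0302]
ee_rot: [0.885, -0.465, -0.0, 0.0]
ft_force: [-1.4, 1.4, 4.9]
grip_width: 0.099
```

```bash
python3 q.py
```

```text
yaw -55.41 cam~ 1.239 Tz 0.185 j6 0.305 F [-1.4  1.4  4.9]
```

{"op": "play_rows", "data": {"plan": [[[0,0,2,0,0,0,3],[0,0,0,0,0,0,3]]]}}

```text
t: 19.55
tool_pos: [0.479, 0.0868, 0.0302]
ee_rot: [0.877, -0.48, -0.0, 0.0]
ft_force: [-2.3, 0.5, 5.7]
grip_width: 0.099
```

```bash
python3 q.py
```

```text
yaw -57.41 cam~ 1.274 Tz 0.177 j6 0.305 F [-2.3  0.5  5.7]
```

{"op": "play_rows", "data": {"plan": [[[0,0,2,0,0,0,3],[0,0,2,0,0,0,3],[0,0,0,0,0,0,3]]]}}

```text
t: 19.85
tool_pos: [0.479, 0.0868, 0.0302]
ee_rot: [0.86, -0.511, -0.0, -0.0]
ft_force: [-1.5, 0.5, 6.0]
grip_width: 0.099
```

```bash
python3 q.py
```

```text
yaw -61.41 cam~ 1.344 Tz 0.207 j6 0.306 F [-1.5  0.5  6. ]
```

{"op": "play_rows", "data": {"plan": [[[0,0,2,0,0,0,3],[0,0,0,0,0,0,3]]]}}

```text
t: 20.05
tool_pos: [0.479, 0.0868, 0.0302]
ee_rot: [0.851, -0.526, -0.0, 0.0]
ft_force: [-2.4, 0.9, 4.8]
grip_width: 0.1
```

```bash
python3 q.py
```

```text
yaw -63.41 cam~ 1.379 Tz 0.129 j6 0.305 F [-2.4  0.9  4.8]
```

{"op": "play_rows", "data": {"plan": [[[0,0,2,0,0,0,3],[0,0,0,0,0,0,3]]]}}

```text
t: 20.25
tool_pos: [0.479, 0.0868, 0.0302]
ee_rot: [0.841, -0.54, -0.0, 0.0]
ft_force: [-2.5, 0.7, 5.3]
grip_width: 0.097
```

```bash
python3 q.py
```

```text
yaw -65.41 cam~ 1.414 Tz 0.238 j6 0.305 F [-2.5  0.7  5.3]
```

{"op": "play_rows", "data": {"plan": [[[0,0,2,0,0,0,3],[0,0,0,0,0,0,3]]]}}

```text
t: 20.45
tool_pos: [0.479, 0.0868, 0.0302]
ee_rot: [0.832, -0.555, -0.0, 0.0]
ft_force: [-3.0, 1.5, 5.5]
grip_width: 0.101
```

```bash
python3 q.py
```

```text
yaw -67.41 cam~ 1.449 Tz 0.229 j6 0.305 F [-3.   1.5  5.5]
```

{"op": "play_rows", "data": {"plan": [[[0,0,2,0,0,0,3],[0,0,0,0,0,0,3]]]}}

```text
t: 20.65
tool_pos: [0.479, 0.0868, 0.0302]
ee_rot: [0.822, -0.569, -0.0, 0.0]
ft_force: [-1.8, 1.8, 4.8]
grip_width: 0.094
```

```bash
python3 q.py
```

```text
yaw -69.41 cam~ 1.483 Tz 0.201 j6 0.305 F [-1.8  1.8  4.8]
```

{"op": "play_rows", "data": {"plan": [[[0,0,2,0,0,0,3],[0,0,0,0,0,0,3]]]}}

```text
t: 20.85
tool_pos: [0.479, 0.0868, 0.0302]
ee_rot: [0.812, -0.584, -0.0, 0.0]
ft_force: [-3.1, 0.9, 6.1]
grip_width: 0.099
```

```bash
python3 q.py
```

```text
yaw -71.41 cam~ 1.518 Tz 0.194 j6 0.315 F [-3.1  0.9  6.1]
```

j6 has started to rise (0.315 against the 0.305 baseline). Continuing in 1° steps.

{"op": "play_rows", "data": {"plan": [[[0,0,1,0,0,0,3],[0,0,0,0,0,0,3]]]}}

```text
t: 21.05
tool_pos: [0.4789, 0.0868, 0.0301]
ee_rot: [0.807, -0.591, -0.0, 0.0]
ft_force: [-2.7, 1.2, 6.0]
grip_width: 0.1
```

```bash
python3 q.py
```

```text
yaw -72.39 cam~ 1.535 Tz 0.21 j6 0.286 F [-2.7  1.2  6. ]
```

{"op": "play_rows", "data": {"plan": [[[0,0,1,0,0,0,3],[0,0,0,0,0,0,3]]]}}

```text
t: 21.25
tool_pos: [0.4789, 0.0869, 0.0302]
ee_rot: [0.802, -0.598, -0.0, 0.0]
ft_force: [-2.8, 1.2, 5.4]
grip_width: 0.102
```

```bash
python3 q.py
```

```text
yaw -73.39 cam~ 1.553 Tz 0.241 j6 0.315 F [-2.8  1.2  5.4]
```

{"op": "play_rows", "data": {"plan": [[[0,0,1,0,0,0,3],[0,0,0,0,0,0,3]]]}}

```text
t: 21.45
tool_pos: [0.4789, 0.0869, 0.0302]
ee_rot: [0.797, -0.604, -0.0, 0.0]
ft_force: [-3.0, 1.4, 6.0]
grip_width: 0.097
```

```bash
python3 q.py
```

```text
yaw -74.38 cam~ 1.57 Tz 0.263 j6 0.352 F [-3.   1.4  6. ]
```

{"op": "play_rows", "data": {"plan": [[[0,0,1,0,0,0,3],[0,0,0,0,0,0,3]]]}}

```text
t: 21.65
tool_pos: [0.4788, 0.087, 0.0301]
ee_rot: [0.791, -0.611, -0.001, 0.0]
ft_force: [-2.3, 2.3, 5.9]
grip_width: 0.101
```

```bash
python3 q.py
```

```text
yaw -75.37 cam~ 1.587 Tz 0.34 j6 0.399 F [-2.3  2.3  5.9]
```

{"op": "play_rows", "data": {"plan": [[[0,0,1,0,0,0,3],[0,0,0,0,0,0,3]]]}}

```text
t: 21.85
tool_pos: [0.4787, 0.087, 0.0302]
ee_rot: [0.786, -0.618, -0.001, 0.0]
ft_force: [-2.7, 1.6, 6.4]
grip_width: 0.098
```

```bash
python3 q.py
```

```text
yaw -76.36 cam~ 1.605 Tz 0.346 j6 0.435 F [-2.7  1.6  6.4]
```

{"op": "play_rows", "data": {"plan": [[[0,0,1,0,0,0,3],[0,0,0,0,0,0,3]]]}}

```text
t: 22.05
tool_pos: [0.4786, 0.0871, 0.0301]
ee_rot: [0.781, -0.625, -0.001, 0.0]
ft_force: [-3.1, 2.9, 5.8]
grip_width: 0.102
```

```bash
python3 q.py
```

```text
yaw -77.35 cam~ 1.622 Tz 0.434 j6 0.489 F [-3.1  2.9  5.8]
```

{"op": "play_rows", "data": {"plan": [[[0,0,0.7,0,0,0,3],[0,0,0,0,0,0,3]]]}}

```text
t: 22.25
tool_pos: [0.4786, 0.087, 0.0302]
ee_rot: [0.777, -0.63, -0.001, 0.0]
ft_force: [-2.5, 2.0, 7.3]
grip_width: 0.101
```

```bash
python3 q.py
```

```text
yaw -78.04 cam~ 1.634 Tz 0.426 j6 0.484 F [-2.5  2.   7.3]
```

{"op": "play_rows", "data": {"plan": [[[0,0,0,0,0,0,3]]]}}

```text
t: 22.35
tool_pos: [0.4786, 0.0871, 0.0301]
ee_rot: [0.777, -0.63, -0.001, 0.0]
ft_force: [-3.8, 2.1, 7.4]
grip_width: 0.104
```

```bash
python3 q.py
```

```text
yaw -78.03 cam~ 1.634 Tz 0.462 j6 0.442 F [-3.8  2.1  7.4]
```

Tz ≈ 0.44–0.46 N m, which puts the clamp at about 15 N. I'll let go and lift straight up.

{"op": "play_rows", "data": {"plan": [[[0,0,0,0,0,0,20],[0,0,0,0,0,0,30],[0,0,0,0,0,0,30],[0,0,0,0,0,0,30],[0,0,0,0,0,0,30]]]}}

```text
t: 22.85
tool_pos: [0.4792, 0.0864, 0.0298]
ee_rot: [0.776, -0.631, -0.0, 0.0]
ft_force: [-0.7, 0.5, -0.3]
grip_width: 0.297
```

{"op": "play_rows", "data": {"plan": [[[0,0,0,0,0,-5,30],[0,0,0,0,0,-15,30],[0,0,0,0,0,-30,30],[0,0,0,0,0,-40,30],[0,0,0,0,0,-40,30]]]}}

```text
t: 23.35
tool_pos: [0.4786, 0.0865, 0.1612]
ee_rot: [0.776, -0.631, -0.0, 0.0]
ft_force: [-0.1, 0.5, -0.1]
grip_width: 0.303
```

{"op": "play_rows", "data": {"plan": [[[0,0,0,45,0,0,30],[0,0,0,45,0,0,30],[0,0,0,45,0,0,30],[0,0,0,45,0,0,30],[0,0,0,45,0,0,30]]]}}

```text
t: 23.85
tool_pos: [0.5255, -0.1355, 0.1605]
ee_rot: [0.776, -0.631, 0.0, -0.0]
ft_force: [1.1, -0.2, 0.4]
grip_width: 0.301
```

```bash
python3 - <<'E'
from h import *
go([478,87,100],-80)
for n in ("scene","top"):
    p,d=snapshot(n); np.save(n+"14.npy",d);cv2.imwrite(f"pics/{n}14f.png",p)
    q=proj(n,[.505,.10,.03])[0].astype(int)
    u,v=max(q[0]-55,0),q[1]-40
    cv2.imwrite(f"pics/{n}14.png",cv2.resize(p[v:v+75,u:u+110],None,fx=7,fy=7,interpolation=cv2.INTER_CUBIC)); print(n,u,v)
E
```

```text
t 23.85 pos [ 525.5 -135.5  160.5] yaw -78.19 tilt fix [-0.05 -0.02  0.  ] F [ 1.1 -0.2  0.4] T [-0.01 -0.02 -0.  ] w 28.3
need turn z 1.81 shift before-turn axes [-227.5    1.    60.4] dist 235.4
   after-turn axes [-227.3    8.1   60.5]
scene 298 146
top 288 153
```

View pics/scene14.png

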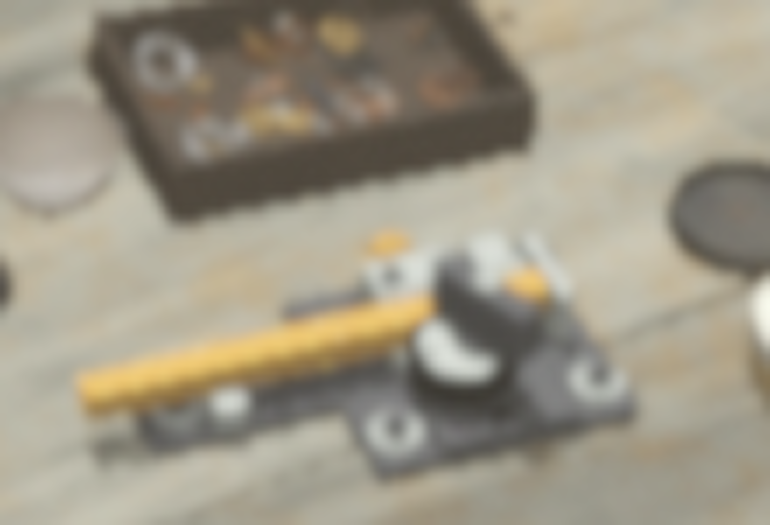

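View pics/top14.png

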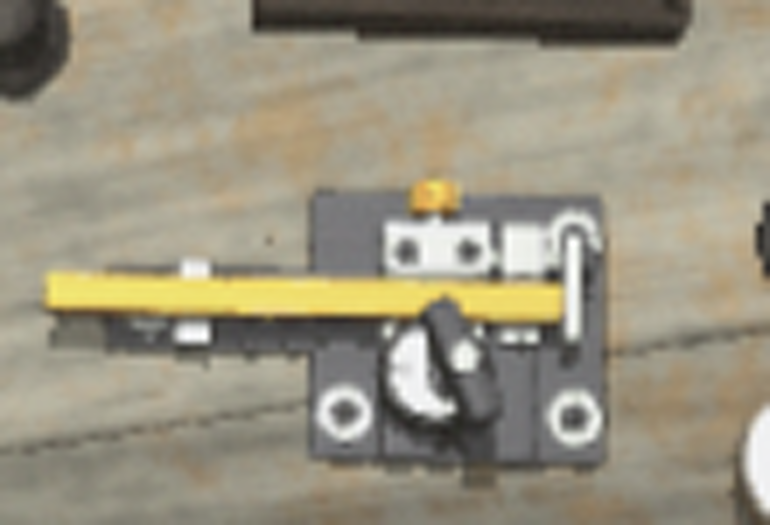

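```bash
python3 - <<'E'
from h import *
O=np.array([501.5,83.8]);a=np.radians(-10.2)
J=lambda P:np.array([(P-O)@[np.cos(a),np.sin(a)],(P-O)@[-np.sin(a),np.cos(a)]]).round(1)
c=lambda u,v,z: J(deproj("top",(u+.5)/7-.5+288,(v+.5)/7-.5+153,z)[:2]*1000)
print("end",c(564,284,.024),c(564,321,.024),"tail",c(46,271,.024),c(46,311,.024),"stop face",c(566,290,.026),"fence edge",c(395,277,.026),c(540,281,.026))
print("bar",c(437,302,.048),c(487,418,.048))
A,B=cv2.imread("pics/top0.png"),cv2.imread("pics/top14f.png")
D=(cv2.absdiff(A,B).max(2)>60).astype(np.uint8);n,l,st,ce=cv2.connectedComponentsWithStats(D)
print([ (st[i].tolist()) for i in range(1,n) if st[i,4]>25])
E
```

```text
end [  3.6 -32.1] [ -6.9 -32. ] tail [  4.7 112.7] [ -6.7 112.4] stop face [  1.5 -32.4] fence edge [ 4.3 15.2] [  3.9 -25.2]
bar [-7.   5.4] [-38.6  -8.1]
[[459, 0, 181, 254, 14472], [611, 0, 8, 10, 28], [598, 0, 42, 53, 879], [576, 46, 23, 12, 162], [605, 109, 9, 8, 33], [630, 117, 10, 5, 27], [603, 131, 37, 48, 509], [493, 177, 16, 12, 109], [295, 192, 74, 23, 578], [430, 197, 60, 31, 672], [241, 218, 13, 6, 39], [215, 221, 19, 5, 38], [181, 227, 37, 8, 57], [588, 230, 52, 97, 3259], [483, 252, 23, 10, 86], [440, 272, 13, 12, 72], [490, 277, 14, 13, 84], [634, 306, 6, 13, 42], [618, 332, 20, 13, 104], [447, 353, 46, 11, 277], [513, 356, 78, 44, 1542], [390, 359, 140, 41, 3629], [569, 366, 45, 34, 668]]
```

View pics/top14f.png

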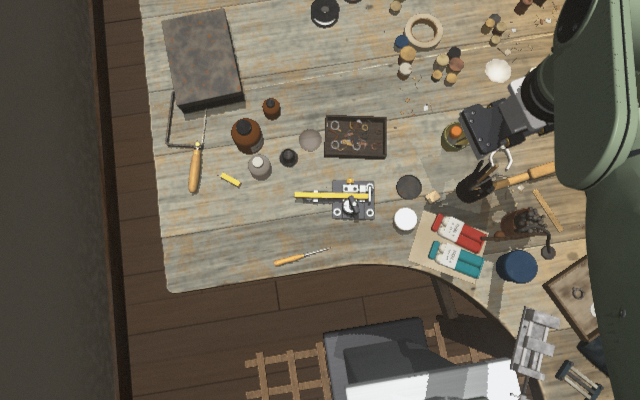

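{"op": "play_rows", "data": {"plan": [[[0,0,0,0,0,-20,30],[0,0,0,0,0,0,30],[0,0,0,0,0,0,30]]]}}

```text
t: 24.25
tool_pos: [0.5254, -0.1331, 0.1803]
ee_rot: [0.776, -0.63, 0.0, -0.0]
ft_force: [-0.2, -0.1, -1.1]
grip_width: 0.301
```

```bash
python3 -c "
from cell import *
print(read_state()['ft_force'],read_state()['t']); print(job_done())"
```

```text
[-0.20684969 -0.06599433 -1.06858207] 24.25
the job is handed in; nothing more can be done
None
```

The tube is clamped in the jig with its end against the length stop, and I handed the job in at 24.3 s. I laid it on the bed and rest, slid it up at about 5 N until it stopped on the plate, then turned the knob clockwise.

**Last checks**
- **Stop:** the top view puts the tube end at y ≈ −32.0 mm and the stop face at −32.4 mm, so it is bearing within measuring error.
- **Fence:** the tube lies parallel to the fence. Measured across the channel, its far face and the fence edge agree to about 0.5 mm.
- **Clamping:** I stopped at about 0.44 N m (0.43–0.46), against about 0.2 N m turning free. That makes about 15 N; I did not measure what remained after letting go.
- **Surroundings:** the offcut, scriber, loupe and pot look unmoved in the top view. The gripper is clear, with about 1 N on the wrist.

**What disagreed**
- **Finger length:** the fingertips touched the bench with the reported TCP about 4 mm below it, not the stated 22 mm above (`tip_reach`). My first grasp closed in the air above the tube without touching it. I found the true offset from the depth image and light contact with the bench, and used that for the rest.
- **Torque reading:** the last-joint torque was uneven at the end, falling from 0.49 to 0.44 N m. I judged the clamping by the wrist moment instead, which is noisy by roughly 0.05 N m, or 3 N of clamping.
- **Fence push:** a sideways push of about 4 N before clamping moved the tube less than 0.3 mm. I couldn't tell whether it was already against the fence or held by friction, so I left the cam to seat it.

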